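# Make up and lock an emergency drug case

### The arm

A 7-joint arm with a two-finger parallel gripper is mounted at the origin on the work surface. World frame = base frame: x ahead of the robot, y to its left, z up, the work surface at z = 0. Lengths are in m, angles in rad, forces in N, time in s.
With the tool pointing down it reaches from about 0.425 to 0.925 m from the base axis. Payload 6.8 kg.
Tool frame: the origin (TCP) lies midway between the tips of the shut fingers; the grasp point (between the pads) lies 19 mm behind it (grip_point_offset is the distance from the TCP to the grasp point, in m); y points along the fingers, x is the direction in which the jaws open and shut, and the axes are right-handed (so a half turn about y gives the same grasp; the last joint's range is limited). The gripper opens to 85 mm and grips with 20 to 120 N. Pads are 22 mm wide; open, the fingers measure 114 mm over their backs; the gripper's body (76 mm by 85 mm) begins 54 mm behind the grasp point. The pads swing forward as they close: fully open they stand 13 mm farther back than shut.
Start: joints at [-1.26, 0.477, 0.022, 1.555, -0.011, 1.109, -0.083], TCP at [0.274, 0.617, 0.231] pointing down, gripper open.
Joint ranges: [-2.96, 2.96], [-0.34, 2.1], [-1.41, 1.46], [0.24, 2.44], [-1.37, 4.51], [0.17, 1.92], [-2.96, 2.96]. Speed limits (rad/s): [2.39, 2.39, 3.14, 3.14, 3.14, 3.14, 3.14].

### API

Orientations are given as a unit quaternion [w, x, y, z].
In Python, from station import get_obs, read_camera, hand_in, grip_point_offset gives the robot as it stands.
- The arm moves only by the tool play_rows, never from a script. Its argument "increments" is a list of rows, each a list of 2 entries, a list of its own where there are three numbers: the shift along the tool's x, y, z in m, then the turn, a rotation vector about the tool's x, y, z in degrees. In form: [[[tx, ty, tz], [ax, ay, az]], ...]. A call has 1 to 20 rows; each row shifts and turns the commanded pose from where the row before left it, along the tool's axes as they then stand; what a row does not reach is not made up. A row lasts 1/12 s, in which the tool goes at most 41.7 mm and 7.16 degrees, less where a joint would pass 70% of its speed; a pose out of reach is approached as far as the arm can. A call with a gripper value outside its range is refused whole. "gripper" is the finger opening in m, from 0 to 0.0854, set as the call begins (left out, the last holds). The fingers move at their own pace and stop on an object; "grip_force" is the grip in N (left out, the last holds). Time passes only in rows, so rows that do not move let the fingers close. It gives the time, the measured TCP pose, the force and the opening at its end, in the units of the state.
- get_obs(): the state, without advancing time (a new reading comes with each control period).
- read_camera(name): name is "scene" or "top"; returns a dict with "color" (480x640x3 uint8, red, green, blue), "range_z" (480x640 float32, m along the optical axis (not along the pixel's ray), 0 where there is no reading), "intrinsics" (3x3 intrinsics, pixels), "R" (3x3) and "t" (3): a world point X has camera coordinates R X + t. Camera axes: x right, y down, z forward; pixel columns grow to the right and rows downward; lengths in m; the calibration is good to about 2 mm. A picture is of the moment at which its call begins.
- hand_in(): hands the job in, once; it reports no verdict.
The state is a dict: "t": time; "q": joint angles; "joint_vel": joint speeds; "joint_torque": joint torques, N m; "eef_pos": TCP position; "tool_rot": TCP orientation; "contact_force": force on the tool from outside, world axes, zero at the start; "torque": the same for the moment, N m; "gripper_width": opening from 0.0 (shut) to 1.0 (fully open).
Only numpy, scipy, OpenCV 4.12 (cv2) and the standard library are available. Lean on these libraries where they do the work, as an engineer would, in place of code of your own. Each camera call takes 0.05 s, during which the arm holds its last target. There are 200 camera calls.

### The job

Make up the emergency drug case: lay every medicine carton and the injector pen, as far as they are on the counter, flat in the recesses that fit them, the pen with its nose in the narrow end. Then shut the clear lid fully and lock it by pushing the locking pin through the eye of the staple until its handle is close to the staple, and leave it there. Do not disturb the jar, the gel bottle, the mouse or the scanner.

Things in the scene. Friction and masses are not known exactly. Their poses are not given: they have to be found in the camera images.
- case: flat grey drug case fixed on the counter, open on top, 180 (own x, away from the robot) x 336 (own y, left) mm; z up; origin under its centre, on the counter. A black insert, top 18 mm up, has six recesses 12 mm deep (floors 6 mm up) that follow the things' outlines with 5 mm to spare all round (3 mm at the pen's nose); cartons stand 10 mm proud. Rim 20 mm high. Lid hinged on the +x edge, hasp on the -x edge
- recess_a (a point): recess for a small carton, its long way along the case's y, 44 x 74 mm; the point is where the carton's centre belongs, 17 mm above the counter over the middle of the recess, axes as the case's. Any small carton may go in any of recess_a to recess_d, one in each
- recess_b (a point): as recess_a, long way along the case's y; the point is where the carton's centre belongs, 17 mm above the counter over the middle of the recess, axes as the case's
- recess_c (a point): recess for a small carton, its long way along the case's x, 74 x 44 mm; the point is where the carton's centre belongs, 17 mm above the counter over the middle of the recess, axes as the case's
- recess_d (a point): as recess_c, long way along the case's x; the point is where the carton's centre belongs, 17 mm above the counter over the middle of the recess, axes as the case's
- recess_long (a point): recess for the long carton, its long way along the case's x, 134 x 54 mm; the point is where the carton's centre belongs, 17 mm above the counter over the middle of the recess, axes as the case's
- recess_pen (a point): recess for the injector pen, its long way along the case's y: a wide part 106 x 36 mm for the barrel and, at its +y (left) end, a narrow part 36 x 22 mm for the nose. The point is where the pen's origin belongs, 16 mm above the counter; axes as the case's
- recess_pen_nose (a point): where the tip of the pen's nose belongs: 66 mm to +y of recess_pen
- carton_1: small white medicine carton with a blue band on one end, 64 (own x) x 34 (y) x 22 (z) mm, about 45 g, one of up to four alike; lies flat on the counter at any yaw; origin at its centre. Which end or which flat side is up does not matter. May be absent
- carton_2: small white medicine carton with a blue band on one end, 64 (own x) x 34 (y) x 22 (z) mm, about 45 g, one of up to four alike; lies flat on the counter at any yaw; origin at its centre. Which end or which flat side is up does not matter. May be absent
- carton_3: small white medicine carton with a blue band on one end, 64 (own x) x 34 (y) x 22 (z) mm, about 45 g, one of up to four alike; lies flat on the counter at any yaw; origin at its centre. Which end or which flat side is up does not matter. May be absent
- carton_4: small white medicine carton with a blue band on one end, 64 (own x) x 34 (y) x 22 (z) mm, about 45 g, one of up to four alike; lies flat on the counter at any yaw; origin at its centre. Which end or which flat side is up does not matter. May be absent
- carton_long: long white medicine carton with a blue band on one end, 124 (own x) x 44 (y) x 22 (z) mm, about 85 g, lying flat on the counter; origin at its centre. Which end or which flat side is up does not matter. May be absent
- pen: injector pen lying flat, 132 mm long along own x: white barrel 96 x 26 x 20 mm high (own x from -66 to +30 mm) and grey nose 36 x 16 x 16 mm (x from +30 to +66 mm), about 70 g; origin on its axis at mid length, 10 mm above the counter as it lies; balances at about x = -10 mm. May be absent
- pen_nose (a point): tip of the pen's nose, on its axis (absent with the pen)
- lid (a joint): angle of the case's clear lid, rad: 0 shut, about 1.75 to 1.85 at the start (upright, leaning slightly away from the robot), stop at 2.0. Friction hinge: stays where left above about 1.0, sinks shut by itself below. The lid is a shell 180 x 336 x 18 mm, 0.25 kg; its flat top (38 mm above the counter when shut) is its outer face. Shut, it clears things lying flat in their recesses
- lid_hinge (a point): middle of the lid's hinge line, 90 mm to +x of the case's origin and 20 mm above the counter; the hinge runs along the case's y
- hasp_edge (a point): middle of the free edge of the lid's steel hasp plate: a tongue 60 mm long, 70 mm wide (along the case's y), 6 mm thick, straight out from the lid's front edge in the plane of the lid's open side; 240 mm from the hinge line; topmost point of the open lid, free to push from behind. Its slot goes over the staple when the lid shuts
- staple_eye (a point): centre of the eye of the steel staple on a ledge before the case: 128 mm to -x of the case's origin (38 mm off the case's front), 34 mm up, axes as the case's. The opening runs through along the case's y: 14 mm wide (x), with the lid shut 16 mm high, from the hasp plate's top (26 mm up) to 42 mm. Staple 8 mm thick (y), 24 mm wide, top 48 mm up. Ledge and hasp plate reach 35 mm either side in y
- lock_pin: locking pin lying on the counter: steel shank 7 mm thick with a round point, 75 mm long along own +x, and a black square handle 16 x 16 mm, 46 mm long, along -x; origin on the axis where handle and shank meet (8 mm above the counter as it lies). 35 g. It may go in from either side of the staple; left there it rests on the hasp plate
- tablet_jar: white tablet jar, 54 mm across, 80 mm high, standing beyond the work; origin under its centre; not part of the job
- gel_bottle: clear hand-gel bottle, 56 mm across, 135 mm high, at the right; origin under its centre; not part of the job
- mouse: black computer mouse, 100 x 60 x 34 mm, beyond the case; origin under its centre; not part of the job
- scanner: black barcode scanner on its desk stand, foot 100 x 85 mm, 180 mm high, at the left; origin under its centre; not part of the job

How it is judged:
On the way, in this order (a step that is already met when the one before it is completed fails the run):
1. every carton and pen present lies flat in its recess, with the lid still open (((distance between carton_1 and recess_a below 0.01 m and angle between the x axis of carton_1 and the y axis of case, either way round below 0.2 rad and angle between the z axis of carton_1 and the z axis of case, either way round below 0.09 rad) or (distance between carton_1 and recess_b below 0.01 m and angle between the x axis of carton_1 and the y axis of case, either way round below 0.2 rad and angle between the z axis of carton_1 and the z axis of case, either way round below 0.09 rad) or (distance between carton_1 and recess_c below 0.01 m and angle between the x axis of carton_1 and the x axis of case, either way round below 0.2 rad and angle between the z axis of carton_1 and the z axis of case, either way round below 0.09 rad) or (distance between carton_1 and recess_d below 0.01 m and angle between the x axis of carton_1 and the x axis of case, either way round below 0.2 rad and angle between the z axis of carton_1 and the z axis of case, either way round below 0.09 rad)) and ((distance between carton_2 and recess_a below 0.01 m and angle between the x axis of carton_2 and the y axis of case, either way round below 0.2 rad and angle between the z axis of carton_2 and the z axis of case, either way round below 0.09 rad) or (distance between carton_2 and recess_b below 0.01 m and angle between the x axis of carton_2 and the y axis of case, either way round below 0.2 rad and angle between the z axis of carton_2 and the z axis of case, either way round below 0.09 rad) or (distance between carton_2 and recess_c below 0.01 m and angle between the x axis of carton_2 and the x axis of case, either way round below 0.2 rad and angle between the z axis of carton_2 and the z axis of case, either way round below 0.09 rad) or (distance between carton_2 and recess_d below 0.01 m and angle between the x axis of carton_2 and the x axis of case, either way round below 0.2 rad and angle between the z axis of carton_2 and the z axis of case, either way round below 0.09 rad)) and ((distance between carton_3 and recess_a below 0.01 m and angle between the x axis of carton_3 and the y axis of case, either way round below 0.2 rad and angle between the z axis of carton_3 and the z axis of case, either way round below 0.09 rad) or (distance between carton_3 and recess_b below 0.01 m and angle between the x axis of carton_3 and the y axis of case, either way round below 0.2 rad and angle between the z axis of carton_3 and the z axis of case, either way round below 0.09 rad) or (distance between carton_3 and recess_c below 0.01 m and angle between the x axis of carton_3 and the x axis of case, either way round below 0.2 rad and angle between the z axis of carton_3 and the z axis of case, either way round below 0.09 rad) or (distance between carton_3 and recess_d below 0.01 m and angle between the x axis of carton_3 and the x axis of case, either way round below 0.2 rad and angle between the z axis of carton_3 and the z axis of case, either way round below 0.09 rad)) and ((distance between carton_4 and recess_a below 0.01 m and angle between the x axis of carton_4 and the y axis of case, either way round below 0.2 rad and angle between the z axis of carton_4 and the z axis of case, either way round below 0.09 rad) or (distance between carton_4 and recess_b below 0.01 m and angle between the x axis of carton_4 and the y axis of case, either way round below 0.2 rad and angle between the z axis of carton_4 and the z axis of case, either way round below 0.09 rad) or (distance between carton_4 and recess_c below 0.01 m and angle between the x axis of carton_4 and the x axis of case, either way round below 0.2 rad and angle between the z axis of carton_4 and the z axis of case, either way round below 0.09 rad) or (distance between carton_4 and recess_d below 0.01 m and angle between the x axis of carton_4 and the x axis of case, either way round below 0.2 rad and angle between the z axis of carton_4 and the z axis of case, either way round below 0.09 rad)) and distance between carton_long and recess_long below 0.01 m and angle between the x axis of carton_long and the x axis of case, either way round below 0.2 rad and angle between the z axis of each of carton_long, pen and the z axis of case, either way round below 0.09 rad and distance between pen and recess_pen below 0.01 m and angle between the x axis of pen and the y axis of case, either way round below 0.2 rad and distance between pen_nose and recess_pen_nose below 0.012 m and value of joint lid above 0.3 rad), for 0.2 s.
2. the lid is shut over them (value of joint lid below 0.05 rad), for 0.2 s.
3. the locking pin is through the eye of the staple (x of staple_eye in the frame of lock_pin between 0 and 0.06 m and y of staple_eye in the frame of lock_pin between -0.008 and 0.008 m and z of staple_eye in the frame of lock_pin between -0.008 and 0.008 m and value of joint lid below 0.05 rad), for 0.2 s.
At the end, for the whole second after the job is handed in: All cartons and the pen present lie flat (0.09 rad) in recesses of their shape, within 10 mm of the recess point and 0.2 rad of its direction, pen nose tip within 12 mm of its place; lid within 0.05 rad of shut; pin through the eye, at least 15 mm of it past the eye's centre, at rest (all of step 3 and ((distance between carton_1 and recess_a below 0.01 m and angle between the x axis of carton_1 and the y axis of case, either way round below 0.2 rad and angle between the z axis of carton_1 and the z axis of case, either way round below 0.09 rad) or (distance between carton_1 and recess_b below 0.01 m and angle between the x axis of carton_1 and the y axis of case, either way round below 0.2 rad and angle between the z axis of carton_1 and the z axis of case, either way round below 0.09 rad) or (distance between carton_1 and recess_c below 0.01 m and angle between the x axis of carton_1 and the x axis of case, either way round below 0.2 rad and angle between the z axis of carton_1 and the z axis of case, either way round below 0.09 rad) or (distance between carton_1 and recess_d below 0.01 m and angle between the x axis of carton_1 and the x axis of case, either way round below 0.2 rad and angle between the z axis of carton_1 and the z axis of case, either way round below 0.09 rad)) and ((distance between carton_2 and recess_a below 0.01 m and angle between the x axis of carton_2 and the y axis of case, either way round below 0.2 rad and angle between the z axis of carton_2 and the z axis of case, either way round below 0.09 rad) or (distance between carton_2 and recess_b below 0.01 m and angle between the x axis of carton_2 and the y axis of case, either way round below 0.2 rad and angle between the z axis of carton_2 and the z axis of case, either way round below 0.09 rad) or (distance between carton_2 and recess_c below 0.01 m and angle between the x axis of carton_2 and the x axis of case, either way round below 0.2 rad and angle between the z axis of carton_2 and the z axis of case, either way round below 0.09 rad) or (distance between carton_2 and recess_d below 0.01 m and angle between the x axis of carton_2 and the x axis of case, either way round below 0.2 rad and angle between the z axis of carton_2 and the z axis of case, either way round below 0.09 rad)) and ((distance between carton_3 and recess_a below 0.01 m and angle between the x axis of carton_3 and the y axis of case, either way round below 0.2 rad and angle between the z axis of carton_3 and the z axis of case, either way round below 0.09 rad) or (distance between carton_3 and recess_b below 0.01 m and angle between the x axis of carton_3 and the y axis of case, either way round below 0.2 rad and angle between the z axis of carton_3 and the z axis of case, either way round below 0.09 rad) or (distance between carton_3 and recess_c below 0.01 m and angle between the x axis of carton_3 and the x axis of case, either way round below 0.2 rad and angle between the z axis of carton_3 and the z axis of case, either way round below 0.09 rad) or (distance between carton_3 and recess_d below 0.01 m and angle between the x axis of carton_3 and the x axis of case, either way round below 0.2 rad and angle between the z axis of carton_3 and the z axis of case, either way round below 0.09 rad)) and ((distance between carton_4 and recess_a below 0.01 m and angle between the x axis of carton_4 and the y axis of case, either way round below 0.2 rad and angle between the z axis of carton_4 and the z axis of case, either way round below 0.09 rad) or (distance between carton_4 and recess_b below 0.01 m and angle between the x axis of carton_4 and the y axis of case, either way round below 0.2 rad and angle between the z axis of carton_4 and the z axis of case, either way round below 0.09 rad) or (distance between carton_4 and recess_c below 0.01 m and angle between the x axis of carton_4 and the x axis of case, either way round below 0.2 rad and angle between the z axis of carton_4 and the z axis of case, either way round below 0.09 rad) or (distance between carton_4 and recess_d below 0.01 m and angle between the x axis of carton_4 and the x axis of case, either way round below 0.2 rad and angle between the z axis of carton_4 and the z axis of case, either way round below 0.09 rad)) and distance between carton_long and recess_long below 0.01 m and angle between the x axis of carton_long and the x axis of case, either way round below 0.2 rad and angle between the z axis of each of carton_long, pen and the z axis of case, either way round below 0.09 rad and distance between pen and recess_pen below 0.01 m and angle between the x axis of pen and the y axis of case, either way round below 0.2 rad and distance between pen_nose and recess_pen_nose below 0.012 m and linear speed of lock_pin below 0.02 m/s); the robot touches nothing.
It fails at once if the tablet jar is moved more than 30 mm (distance of tablet_jar from where it was at the start of the episode above 0.03 m).
It fails at once if the hand-gel bottle is moved more than 30 mm (distance of gel_bottle from where it was at the start of the episode above 0.03 m).
It fails at once if the computer mouse is moved more than 30 mm (distance of mouse from where it was at the start of the episode above 0.03 m).
It fails at once if the barcode scanner is moved more than 30 mm (distance of scanner from where it was at the start of the episode above 0.03 m).
Of carton_1, carton_2, carton_3, carton_4, carton_long, pen only 4 to 6 are there at a start; the rules pass over those that are not, and their reading is None.
At some moment in a run one of carton_1, carton_2, carton_3, carton_4, carton_long, pen, lock_pin may be knocked a few centimetres aside while the robot is not near it.
Once in a run the grip may slacken for a moment while it holds something.
It also fails if it takes over 210 s, if anything falls off the work surface, if the arm or the gripper's body presses on something with over 40 N, if the wrist force passes 120 N, or if a joint passes its speed limit or range.

## Working session

There is one attempt and no reset: what is moved stays moved. The work goes in short steps, Python scripts to look and compute and a tool call to move; the robot and the scene stay as the last step left them, time stands still between calls to the robot, and variables do not carry over. Pictures are saved under pics/ and viewed, about 12 in all and at most 16, crops included, and the job is handed in when it is done.

Besides the shell and the picture viewer there is one more tool, called after ">>>" as name(argument=value, ...), one argument or row to a line, values as JSON. play_rows: Moves the arm, as the interface text tells. Its arguments: {"type":"object","properties":{"increments":{"type":"array","items":{"type":"array"}},"gripper":{"type":"number"},"grip_force":{"type":"number"}},"required":["increments"]}

```bash
ls; mkdir -p pics; python3 - <<'E'
from station import *
import cv2
print(get_obs(), grip_point_offset)
for n in("top","scene"):
    c=read_camera(n); cv2.imwrite(f"pics/{n}0.png",c["color"][...,::-1]); print(n,c["intrinsics"],c["R"],c["t"])
E
```

```text
pics
{'t': 0.0, 'q': array([-1.26010776,  0.4777775 ,  0.02232402,  1.55647306, -0.01149893,
        1.10928423, -0.08309412]), 'joint_vel': array([ 2.63652993e-06,  8.08591200e-04, -1.21079942e-03, -7.45869144e-05,
        3.14456223e-04,  1.32435553e-03, -1.54834042e-03]), 'joint_torque': array([ 9.91130787e-05, -5.96436918e+01,  1.60825051e+00, -2.81197536e+01,
        1.26124854e-02,  9.13271040e-03, -3.69930945e-06]), 'eef_pos': array([0.27425363, 0.61611871, 0.23033144]), 'tool_rot': array([-0.59261745,  0.59339045,  0.38464508, -0.38566888]), 'contact_force': array([-0.28474252, -0.57584979, -0.17959401]), 'torque': array([ 0.01910241,  0.03373065, -0.01080439]), 'gripper_width': 0.9965176383783707} 0.0187
top [[515.42845054   0.         311.89977747]
 [  0.         515.42845054 236.74489561]
 [  0.           0.           1.        ]] [[-0.0264633  -0.99959626 -0.01034463]
 [-0.98591539  0.0278078  -0.16491686]
 [ 0.16513794  0.00583468 -0.98625322]] [0.03561716 0.59542961 1.20530446]
scene [[574.64925175   0.         332.89666895]
 [  0.         574.64925175 232.29609214]
 [  0.           0.           1.        ]] [[-0.9551165   0.29601752  0.01122919]
 [ 0.18468629  0.62468191 -0.75872491]
 [-0.23161054 -0.72259681 -0.65131437]] [ 0.56706576 -0.06909402  1.56515369]
```

View pics/top0.png

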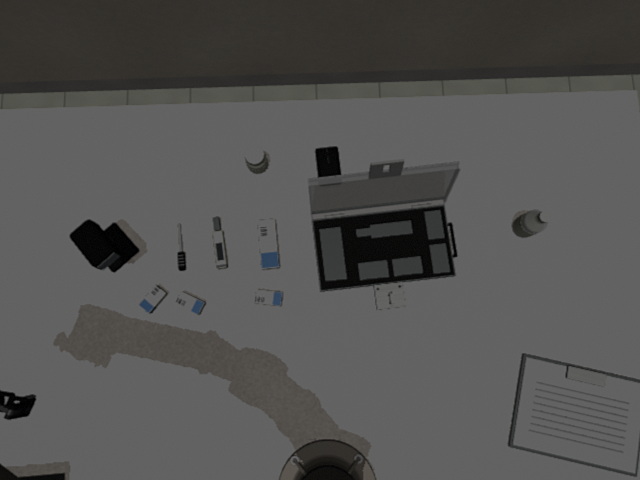

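View pics/scene0.png

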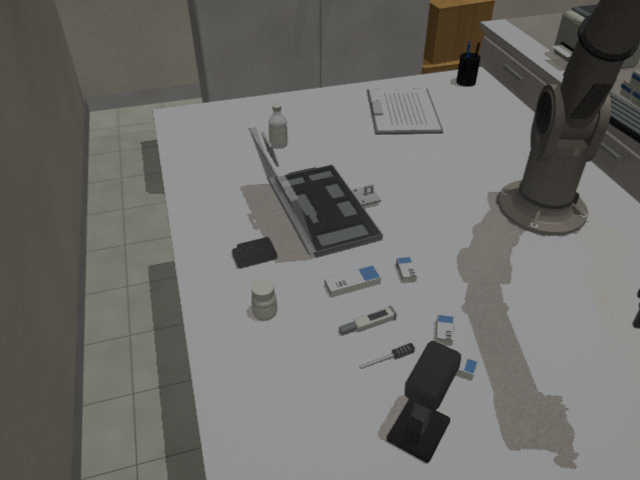

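```bash
cat > h.py <<'E'
import numpy as np, cv2
from station import *
def cam(n="top"):
    c=read_camera(n); c["K"]=c["intrinsics"]; return c
def world(c):
    v,u=np.mgrid[0:480,0:640]; z=c["range_z"]
    p=np.stack([u,v,np.ones_like(u)],-1)@np.linalg.inv(c["K"]).T*z[...,None]
    return (p-c["t"])@c["R"]
def cast(c,uv,z):
    d=np.c_[np.atleast_2d(uv),np.ones(len(np.atleast_2d(uv)))]@np.linalg.inv(c["K"]).T@c["R"]
    o=-c["R"].T@c["t"]; return o+d*((z-o[2])/d[:,2])[:,None]
def proj(c,X):
    p=(np.atleast_2d(X)@c["R"].T+c["t"])@c["K"].T; return p[:,:2]/p[:,2:]
def pic(c,name,u0,v0,w,h,s,g=3):
    im=np.clip(c["color"][v0:v0+h,u0:u0+w,::-1].astype(float)*g,0,255).astype(np.uint8)
    cv2.imwrite("pics/"+name,cv2.resize(im,None,fx=s,fy=s,interpolation=cv2.INTER_CUBIC))
def rects(c,lo=.004,hi=.05):
    W=world(c); m=((W[...,2]>lo)&(W[...,2]<hi)&(c["range_z"]>0)).astype(np.uint8)
    out=[]
    for k in cv2.findContours(m,cv2.RETR_EXTERNAL,cv2.CHAIN_APPROX_NONE)[0]:
        if cv2.contourArea(k)<25: continue
        mm=cv2.drawContours(np.zeros_like(m),[k],-1,1,-1)>0
        zt=np.percentile(W[...,2][mm&(m>0)],80)
        P=cast(c,k[:,0,:].astype(float),zt)[:,:2]
        r=cv2.minAreaRect((P*1000).astype(np.float32))
        (cx,cy),(a,b),t=r
        if a<b: a,b,t=b,a,t+90
        out.append((np.round([cx,cy],1),round(a,1),round(b,1),round((t+90)%180-90,1),round(zt*1000,1),k[:,0].mean(0).round()))
    return out
E
python3 - <<'E'
from h import *
c=cam()
for r in rects(c): print(*r)
W=world(c); print("counter z",[W[v,u,2].round(4) for v,u in((330,400),(200,280),(330,480))])
pic(c,"a.png",120,150,360,180,2.2,4)
np.save("top0.npy",c,allow_pickle=True)
E
```

```text
[ 61.5 654.5] 103.3 17.3 88.6 36.6 [ 43. 477.]
[78.2 -1.3] 226.2 90.1 88.6 21.4 [327. 461.]
[ 165.7 -589.5] 309.7 238.1 78.2 15.1 [574. 412.]
[446.6 321.6] 73.8 38.0 60.5 24.1 [190. 303.]
[453.4 129.7] 68.1 35.8 80.9 24.5 [268. 297.]
[456.5 413. ] 70.6 40.7 -39.7 24.2 [152. 299.]
[583.8 350.5] 124.7 25.1 4.9 18.2 [180. 247.]
[588.7 514.3] 108.5 85.7 39.9 18.3 [119. 248.]
[586.8 128.1] 125.9 56.5 6.5 24.7 [268. 244.]
[ 607.5 -489.2] 56.9 36.4 20.1 39.8 [519. 228.]
[595.9 254.5] 136.9 35.5 9.4 21.8 [218. 242.]
[ 553.2 -159.7] 352.3 275.2 -84.6 21.4 [385. 249.]
[778.2 148.3] 53.8 38.3 -70.6 42.1 [259. 167.]
[792.4 -20.9] 79.1 65.5 5.8 36.0 [326. 160.]
counter z [np.float64(0.0052), np.float64(-0.0032), np.float64(0.0007)]
```

View pics/a.png

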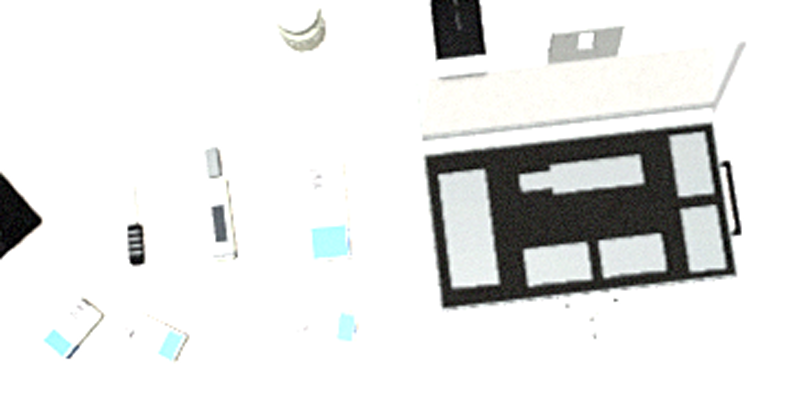

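```bash
python3 - <<'E'
from h import *
c=np.load("top0.npy",allow_pickle=True).item()
im=c["color"]
print(im[240,255:285].tolist()); print(im[297,250:288].tolist())
g=im.max(2).astype(np.uint8)
# case
roi=np.zeros_like(g); roi[200:300,300:460]=1
m=((g<35)&(roi>0)).astype(np.uint8)
ks=cv2.findContours(m,cv2.RETR_EXTERNAL,cv2.CHAIN_APPROX_NONE)[0]
k=max(ks,key=cv2.contourArea)
print(cv2.contourArea(k))
P=(cast(c,k[:,0].astype(float),.018)[:,:2]*1000).astype(np.float32)
print("insert",cv2.minAreaRect(P))
m2=cv2.drawContours(np.zeros_like(g),[k],-1,1,-1)
m2=((m2>0)&(g>=35)).astype(np.uint8)
for k in cv2.findContours(m2,cv2.RETR_EXTERNAL,cv2.CHAIN_APPROX_NONE)[0]:
    if cv2.contourArea(k)<60: continue
    P=(cast(c,k[:,0].astype(float),.012)[:,:2]*1000).astype(np.float32)
    print("rec",cv2.minAreaRect(P),k[:,0].mean(0))
x=cv2.resize(im[200:330,120:300,::-1],None,fx=4,fy=4,interpolation=cv2.INTER_CUBIC)
cv2.imwrite("pics/b.png",np.clip((x.astype(float)-20)*2.2,0,255).astype(np.uint8))
print(-c["R"].T@c["t"])
E
```

```text
[[99, 99, 99], [100, 100, 99], [99, 98, 99], [83, 83, 83], [88, 88, 88], [98, 97, 99], [100, 99, 99], [98, 98, 98], [98, 98, 98], [100, 100, 100], [99, 98, 99], [99, 99, 98], [99, 99, 98], [98, 98, 98], [98, 97, 97], [98, 98, 99], [99, 99, 99], [98, 99, 99], [98, 98, 98], [100, 99, 100], [99, 98, 98], [78, 78, 76], [64, 62, 58], [88, 87, 87], [100, 100, 100], [98, 97, 97], [99, 98, 98], [98, 99, 98], [99, 98, 98], [99, 99, 99]]
[[99, 99, 99], [98, 97, 97], [99, 99, 99], [100, 99, 100], [99, 98, 98], [75, 73, 73], [82, 81, 80], [91, 91, 91], [82, 81, 81], [70, 69, 69], [86, 86, 87], [91, 90, 91], [84, 84, 84], [78, 77, 78], [89, 89, 89], [99, 99, 99], [99, 98, 99], [99, 99, 99], [100, 99, 99], [99, 99, 99], [99, 99, 98], [100, 99, 99], [101, 99, 100], [76, 83, 95], [51, 71, 94], [50, 70, 94], [49, 70, 93], [50, 71, 94], [50, 70, 94], [49, 70, 95], [51, 70, 95], [56, 64, 73], [66, 62, 57], [90, 89, 87], [100, 99, 99], [100, 99, 100], [99, 99, 99], [98, 98, 98]]
9077.5
insert ((571.1683959960938, -162.4607391357422), (174.6273651123047, 343.2690734863281), 5.010605335235596)
rec ((515.5774536132812, -130.02513122558594), (42.76265335083008, 73.54875946044922), 4.769913196563721) [373.03409091 269.59090909]
rec ((522.9093017578125, -214.76339721679688), (43.08614730834961, 72.71237182617188), 5.115645408630371) [406.88505747 265.71264368]
rec ((540.0985717773438, -295.6773681640625), (72.90557861328125, 41.95599365234375), 5.012027263641357) [439.19767442 258.03488372]
rec ((558.5038452148438, -30.80782699584961), (132.98516845703125, 54.57078170776367), 4.972571849822998) [332.5034965  253.75524476]
rec ((615.7894897460938, -161.24659729003906), (34.02045440673828, 141.13609313964844), 4.818123817443848) [384.37121212 229.48484848]
rec ((625.9130859375, -288.0775146484375), (71.49453735351562, 41.80873489379883), 5.011987686157227) [434.03571429 224.38095238]
[0.38894428 0.01201263 1.28730023]
```

View pics/b.png

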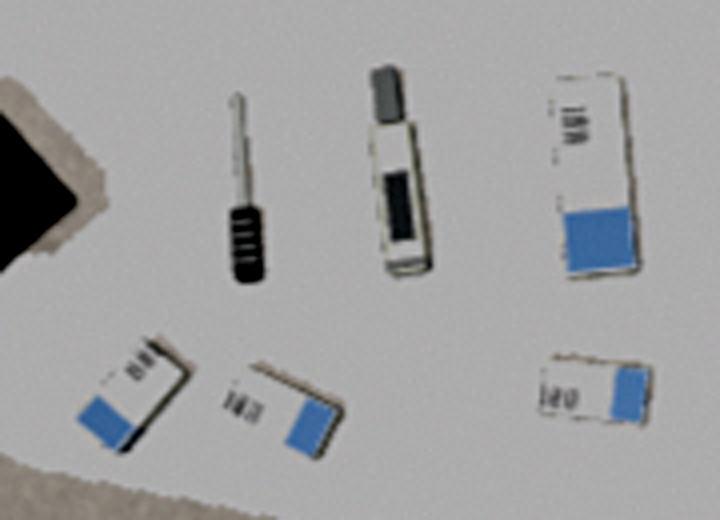

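```bash
cat >> h.py <<'E'
from scipy.spatial.transform import Rotation as Ro
def plan(x,y,z,yaw,obs=None):
    """mm, deg: jaw (tool x) direction yaw in the world mod 180, tool down. Prints turn (tool axes) then shift after the turn."""
    o=obs or get_obs(); w,a,b,c_=o["tool_rot"]; R=Ro.from_quat([a,b,c_,w]).as_matrix()
    cur=np.degrees(np.arctan2(R[1,0],R[0,0]))
    d=(yaw-cur+90)%180-90
    best=[]
    for dd in (d,d-180*np.sign(d)):
        t=np.radians(cur+dd); X=[np.cos(t),np.sin(t),0]; Z=[0,0,-1]; T=np.c_[X,np.cross(Z,X),Z]
        rv=np.degrees(Ro.from_matrix(R.T@T).as_rotvec()); s=T.T@(np.array([x,y,z])-o["eef_pos"]*1000)
        print("turn",rv.round(2),"then shift mm",s.round(1),"q7 now",np.degrees(o["q"][6]).round(0), "yaw",cur.round(1))
def bands(c,zt=.022):
    im=c["color"].astype(int); m=((im[...,2]-im[...,0])>22).astype(np.uint8); out=[]
    for k in cv2.findContours(m,cv2.RETR_EXTERNAL,cv2.CHAIN_APPROX_NONE)[0]:
        if cv2.contourArea(k)<20: continue
        P=(cast(c,k[:,0].astype(float),zt)[:,:2]*1000).astype(np.float32)
        out.append((cv2.minAreaRect(P),k[:,0].mean(0).round(1)))
    return out
E
python3 - <<'E'
from h import *
c=np.load("top0.npy",allow_pickle=True).item()
for b in bands(c): print(b)
print("pen tip,tail", cast(c,[[216.3,216.8]],.014), cast(c,[[222.5,268]],.01))
g=c["color"].max(2)
roi=np.zeros_like(g); roi[248:275,170:192]=1
m=((g<55)&(roi>0)).astype(np.uint8)
k=max(cv2.findContours(m,cv2.RETR_EXTERNAL,cv2.CHAIN_APPROX_NONE)[0],key=cv2.contourArea)
print("handle",cv2.minAreaRect((cast(c,k[:,0].astype(float),.013)[:,:2]*1000).astype(np.float32)),"tip",cast(c,[[179.3,223.3]],.008))
roi=np.zeros_like(g); roi[212:233,208:226]=1
m=((g<75)&(roi>0)).astype(np.uint8)
k=max(cv2.findContours(m,cv2.RETR_EXTERNAL,cv2.CHAIN_APPROX_NONE)[0],key=cv2.contourArea)
print("nose",cv2.minAreaRect((cast(c,k[:,0].astype(float),.015)[:,:2]*1000).astype(np.float32)))
plan(453,130,150,-9)
E
```

```text
(((436.5190124511719, 304.7707824707031), (17.743518829345703, 30.044151306152344), 63.31550598144531), array([196.8, 306.3]))
(((442.5224609375, 429.47528076171875), (30.105571746826172, 17.78512954711914), 51.23555374145508), array([145.9, 305.4]))
(((451.2598876953125, 109.22159576416016), (17.901138305664062, 30.303470611572266), 81.87942504882812), array([276.8, 298.2]))
(((546.905517578125, 125.85928344726562), (36.61844253540039, 40.614906311035156), 4.803285598754883), array([269.2, 259.5]))
pen tip,tail [[0.66001793 0.25960212 0.014     ]] [[0.53015681 0.24436155 0.01      ]]
handle ((551.3955078125, 346.2562561035156), (47.833106994628906, 17.514591217041016), 0.9434866905212402) tip [[0.6471628  0.35462599 0.008     ]]
nose ((643.2649536132812, 258.076904296875), (36.77819061279297, 18.33492660522461), 6.37402868270874)
turn [-75.67  58.16  58.06] then shift mm [252.6 452.3  80.6] q7 now -5.0 yaw 66.0
turn [-61.59 -80.14 -80.23] then shift mm [-252.6 -452.3   80.6] q7 now -5.0 yaw 66.0
```

```bash
sed -i 's/Z=\[0,0,-1\]; T=np.c_\[X,np.cross(Z,X),Z\]/Y=[0,0,-1]; T=np.c_[X,Y,np.cross(X,Y)]/; s/tool down. Prints/tool y down. Prints/' h.py; python3 -c "
from h import *
plan(459,415,60,51)"
```

```text
turn [ 0.02 15.01 -0.08] then shift mm [ -40.2  170.6 -270.2] q7 now -5.0 yaw 66.0
turn [-1.1000e-01 -1.6499e+02 -2.0000e-02] then shift mm [ 40.2 170.6 270.2] q7 now -5.0 yaw 66.0
```

>>> play_rows(
  increments=[
    [[0,0.02,0],[0,5,0]],
    [[0,0.02,0],[0,5,0]],
    [[0,0.02,0],[0,5,0]],
    [[-0.005,0.015,-0.035],[0,0,0]],
    [[-0.005,0.015,-0.035],[0,0,0]],
    [[-0.005,0.015,-0.035],[0,0,0]],
    [[-0.005,0.015,-0.035],[0,0,0]],
    [[-0.005,0.015,-0.035],[0,0,0]],
    [[-0.005,0.015,-0.035],[0,0,0]],
    [[-0.005,0.01,-0.03],[0,0,0]],
    [[-0.005,0.01,-0.03],[0,0,0]],
    [[0,0,0],[0,0,0]],
    [[0,0,0],[0,0,0]],
  ],
  gripper=0.058,
  grip_force=35,
)

```text
t: 1.23
eef_pos: [0.4607, 0.4127, 0.0603]
tool_rot: [-0.638, 0.64, 0.302, -0.303]
contact_force: [0.8, 0.8, 1.3]
gripper_width: 0.677
```

```bash
python3 -c "
from h import *
plan(459,415,10,51)"
```

```text
turn [ 0.06 -0.27 -0.13] then shift mm [ 0.8 50.3  2.7] q7 now 6.0 yaw 50.7
turn [2.0000e-01 1.7973e+02 9.0000e-02] then shift mm [-0.8 50.3 -2.7] q7 now 6.0 yaw 50.7
```

>>> play_rows(
  increments=[
    [[0.001,0.015,0.003],[0,0,0]],
    [[0,0.015,0],[0,0,0]],
    [[0,0.01,0],[0,0,0]],
    [[0,0.01,0],[0,0,0]],
    [[0,0,0],[0,0,0]],
  ],
)

```text
t: 1.65
eef_pos: [0.4559, 0.4182, 0.0094]
tool_rot: [-0.638, 0.638, 0.304, -0.306]
contact_force: [0.1, -0.5, -0.0]
gripper_width: 0.68
```

>>> play_rows(
  increments=[
    [[0,0,0],[0,0,0]],
    [[0,0,0],[0,0,0]],
    [[0,0,0],[0,0,0]],
    [[0,0,0],[0,0,0]],
    [[0,0,0],[0,0,0]],
    [[0,0,0],[0,0,0]],
  ],
  gripper=0.02,
)

```text
t: 2.15
eef_pos: [0.4579, 0.4188, 0.012]
tool_rot: [0.638, -0.638, -0.305, 0.304]
contact_force: [-0.8, -0.3, 3.5]
gripper_width: 0.383
```

>>> play_rows(
  increments=[
    [[0,-0.02,0],[0,0,0]],
    [[0,-0.03,0],[0,-6,0]],
    [[0,-0.03,0],[0,-6,0]],
    [[0,0,0],[0,-6,0]],
    [[0,0,0],[0,-6,0]],
    [[0,0,0],[0,-6,0]],
    [[0,0,0],[0,-6,0]],
    [[0,0,0],[0,-6,0]],
    [[0,0,0],[0,-2,0]],
    [[0,0,0],[0,0,0]],
  ],
)

```text
t: 2.98
eef_pos: [0.4575, 0.418, 0.0912]
tool_rot: [0.478, -0.477, -0.521, 0.522]
contact_force: [-0.7, -0.4, -0.8]
gripper_width: 0.385
```

```bash
python3 -c "
from h import *
plan(537,-296,80,95)"
```

```text
turn [-0.02  0.05 -0.01] then shift mm [-718.2   11.2  -17. ] q7 now 43.0 yaw 95.1
turn [-1.0000e-02 -1.7995e+02  3.0000e-02] then shift mm [718.2  11.2  17. ] q7 now 43.0 yaw 95.1
```

>>> play_rows(
  increments=[
    [[-0.02,0,-0.001],[0,0,0]],
    [[-0.038,0,-0.001],[0,0,0]],
    [[-0.038,0,-0.001],[0,0,0]],
    [[-0.038,0,-0.001],[0,0,0]],
    [[-0.038,0,-0.001],[0,0,0]],
    [[-0.038,0,-0.001],[0,0,0]],
    [[-0.038,0,-0.001],[0,0,0]],
    [[-0.038,0,-0.001],[0,0,0]],
    [[-0.038,0,-0.001],[0,0,0]],
    [[-0.038,0,-0.001],[0,0,0]],
    [[-0.038,0,-0.001],[0,0,0]],
    [[-0.038,0,-0.001],[0,0,0]],
    [[-0.038,0,-0.001],[0,0,0]],
    [[-0.038,0,-0.001],[0,0,0]],
    [[-0.038,0,-0.001],[0,0,0]],
    [[-0.038,0,-0.001],[0,0,0]],
    [[-0.038,0,-0.001],[0,0,0]],
    [[-0.038,0,0],[0,0,0]],
    [[-0.038,0,0],[0,0,0]],
    [[-0.014,0,0],[0,0,0]],
  ],
)

```text
t: 4.65
eef_pos: [0.5359, -0.3027, 0.0916]
tool_rot: [0.479, -0.481, -0.518, 0.52]
contact_force: [-0.1, -1.5, -0.3]
gripper_width: 0.385
```

>>> play_rows(
  increments=[
    [[0,0.01,0],[0,0,0]],
    [[0,0,0],[0,0,0]],
    [[0,0,0],[0,0,0]],
  ],
)

```text
t: 4.9
eef_pos: [0.5365, -0.2933, 0.0803]
tool_rot: [-0.478, 0.476, 0.522, -0.522]
contact_force: [-0.8, 0.9, -1.2]
gripper_width: 0.388
```

```bash
python3 -c "
from h import *
plan(537,-296,40,95)
c=cam(); pic(c,'c.png',300,200,180,110,4,2)"
```

```text
turn [-0.11  0.05  0.13] then shift mm [-2.8 40.3 -0.3] q7 now 118.0 yaw 95.1
turn [ 2.0000e-01 -1.7994e+02  1.7000e-01] then shift mm [ 2.8 40.3  0.3] q7 now 118.0 yaw 95.1
```

View pics/c.png

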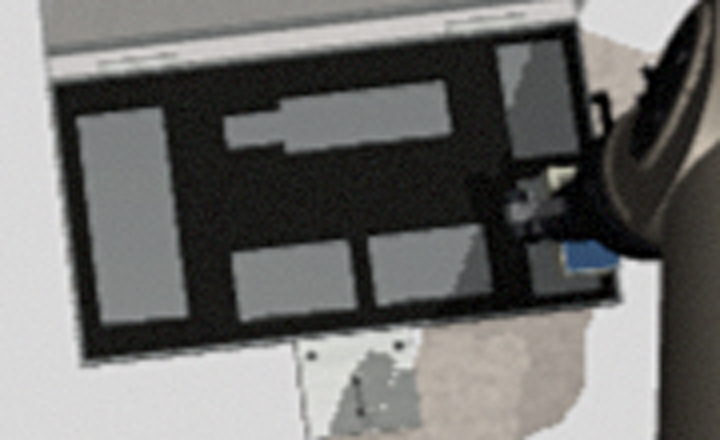

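>>> play_rows(
  increments=[
    [[-0.002,0.01,0],[0,0,0]],
    [[0,0.015,0],[0,0,0]],
    [[0,0.015,0],[0,0,0]],
    [[0,0.01,0],[0,0,0]],
    [[0,0,0],[0,0,0]],
    [[0,0,0],[0,0,0]],
  ],
)

```text
t: 5.45
eef_pos: [0.537, -0.2966, 0.0307]
tool_rot: [0.478, -0.477, -0.521, 0.522]
contact_force: [-0.2, -0.3, 0.2]
gripper_width: 0.382
```

```bash
python3 -c "
from h import *
plan(537,-296,20,95)"
```

```text
turn [-0.06  0.05  0.05] then shift mm [ 0.6 10.7 -0.1] q7 now 118.0 yaw 95.1
turn [ 8.0000e-02 -1.7995e+02  1.0000e-01] then shift mm [-0.6 10.7  0.1] q7 now 118.0 yaw 95.1
```

>>> play_rows(
  increments=[
    [[0,0.005,0],[0,0,0]],
    [[0,0.006,0],[0,0,0]],
    [[0,0,0],[0,0,0]],
    [[0,0,0],[0,0,0]],
  ],
)

```text
t: 5.78
eef_pos: [0.5371, -0.2973, 0.0202]
tool_rot: [0.478, -0.478, -0.521, 0.521]
contact_force: [0.1, 0.5, -0.8]
gripper_width: 0.384
```

>>> play_rows(
  increments=[
    [[0,0,0],[0,0,0]],
    [[0,0,0],[0,0,0]],
    [[0,0,0],[0,0,0]],
    [[0,-0.01,0],[0,0,0]],
    [[0,-0.02,0],[0,0,0]],
    [[0,-0.02,0],[0,0,0]],
    [[0,-0.01,0],[0,0,0]],
    [[0,0,0],[0,0,0]],
  ],
  gripper=0.044,
)

```text
t: 6.45
eef_pos: [0.539, -0.2984, 0.0835]
tool_rot: [-0.476, 0.48, 0.522, -0.521]
contact_force: [0.2, -0.8, -0.0]
gripper_width: 0.51
```

```bash
python3 -c "
from h import *
plan(446.4,323.6,60,-27)"
```

```text
turn [  0.17 -58.01  -0.27] then shift mm [ 364.9   23.5 -512.1] q7 now 118.0 yaw 95.0
turn [  0.32 121.99   0.2 ] then shift mm [-364.9   23.5  512.1] q7 now 118.0 yaw 95.0
```

>>> play_rows(
  increments=[
    [[0,0,0],[0,7,0]],
    [[0,0,0],[0,7,0]],
    [[0,0,0],[0,7,0]],
    [[0,0,0],[0,7,0]],
    [[0,0,0],[0,7,0]],
    [[0,0,0],[0,7,0]],
    [[0,0,0],[0,7,0]],
    [[0,0,0],[0,7,0]],
    [[0,0,0],[0,7,0]],
    [[0,0,0],[0,7,0]],
    [[0,0,0],[0,7,0]],
    [[0,0,0],[0,7,0]],
    [[0,0,0],[0,7,0]],
    [[0,0,0],[0,7,0]],
    [[0,0,0],[0,7,0]],
    [[0,0,0],[0,7,0]],
    [[0,0,0],[0,7,0]],
    [[0,0,0],[0,3,0]],
  ],
  gripper=0.058,
)

```text
t: 7.95
eef_pos: [0.5367, -0.297, 0.0794]
tool_rot: [-0.687, 0.687, -0.168, 0.167]
contact_force: [0.5, 0.0, 0.8]
gripper_width: 0.682
```

>>> play_rows(
  increments=[
    [[-0.0115,0,0.016],[0,0,0]],
    [[-0.0228,0,0.032],[0,0,0]],
    [[-0.0228,0,0.032],[0,0,0]],
    [[-0.0228,0,0.032],[0,0,0]],
    [[-0.0228,0,0.032],[0,0,0]],
    [[-0.0228,0,0.032],[0,0,0]],
    [[-0.0228,0,0.032],[0,0,0]],
    [[-0.0228,0,0.032],[0,0,0]],
    [[-0.0228,0,0.032],[0,0,0]],
    [[-0.0228,0,0.032],[0,0,0]],
    [[-0.0228,0,0.032],[0,0,0]],
    [[-0.0228,0,0.032],[0,0,0]],
    [[-0.0228,0.005,0.032],[0,0,0]],
    [[-0.0228,0.005,0.032],[0,0,0]],
    [[-0.0228,0.005,0.032],[0,0,0]],
    [[-0.0228,0.005,0.032],[0,0,0]],
    [[-0.0115,0,0.016],[0,0,0]],
    [[0,0,0],[0,0,0]],
    [[0,0,0],[0,0,0]],
  ],
)

```text
t: 9.53
eef_pos: [0.4435, 0.3255, 0.0595]
tool_rot: [-0.687, 0.688, -0.164, 0.164]
contact_force: [0.4, -1.0, 0.7]
gripper_width: 0.675
```

```bash
python3 -c "
from h import *
plan(446.4,323.6,10,-27)"
```

```text
turn [ 0.07  0.19 -0.  ] then shift mm [ 3.4 49.5 -0.3] q7 now -46.0 yaw -26.8
turn [-0.0000e+00 -1.7981e+02 -1.0000e-01] then shift mm [-3.4 49.5  0.3] q7 now -46.0 yaw -26.8
```

>>> play_rows(
  increments=[
    [[0.002,0.015,0],[0,0,0]],
    [[0,0.015,0],[0,0,0]],
    [[0,0.01,0],[0,0,0]],
    [[0,0.01,0],[0,0,0]],
    [[0,0,0],[0,0,0]],
    [[0,0,0],[0,0,0]],
  ],
)

```text
t: 10.03
eef_pos: [0.4462, 0.3226, 0.01]
tool_rot: [-0.687, 0.688, -0.166, 0.165]
contact_force: [0.0, -0.1, -0.0]
gripper_width: 0.68
```

>>> play_rows(
  increments=[
    [[0,0,0],[0,0,0]],
    [[0,0,0],[0,0,0]],
    [[0,0,0],[0,0,0]],
    [[0,0,0],[0,0,0]],
    [[0,0,0],[0,0,0]],
    [[0,0,0],[0,0,0]],
  ],
  gripper=0.02,
)

```text
t: 10.53
eef_pos: [0.4468, 0.3239, 0.0111]
tool_rot: [0.688, -0.687, 0.165, -0.165]
contact_force: [-0.7, -1.8, 6.5]
gripper_width: 0.384
```

>>> play_rows(
  increments=[
    [[0,-0.02,0],[0,0,0]],
    [[0,-0.03,0],[0,-6,0]],
    [[0,-0.02,0],[0,-6,0]],
    [[0,0,0],[0,-6,0]],
    [[0,0,0],[0,-6,0]],
    [[0,0,0],[0,-6,0]],
    [[0,0,0],[0,-2,0]],
    [[0,0,0],[0,0,0]],
  ],
)

```text
t: 11.2
eef_pos: [0.446, 0.3236, 0.0805]
tool_rot: [0.707, -0.706, -0.031, 0.031]
contact_force: [-0.8, -1.0, 0.9]
gripper_width: 0.38
```

```bash
python3 -c "
from h import *
plan(515.6,-130,80,5)"
```

```text
turn [-0.03  0.08 -0.  ] then shift mm [  29.8    0.5 -458. ] q7 now -21.0 yaw 5.1
turn [-1.0000e-02 -1.7992e+02  5.0000e-02] then shift mm [-29.8   0.5 458. ] q7 now -21.0 yaw 5.1
```

>>> play_rows(
  increments=[
    [[0.002,0,-0.019],[0,0,0]],
    [[0.002,0,-0.035],[0,0,0]],
    [[0.002,0,-0.035],[0,0,0]],
    [[0.002,0,-0.035],[0,0,0]],
    [[0.002,0,-0.035],[0,0,0]],
    [[0.002,0,-0.035],[0,0,0]],
    [[0.002,0,-0.035],[0,0,0]],
    [[0.002,0,-0.035],[0,0,0]],
    [[0.002,0,-0.035],[0,0,0]],
    [[0.002,0,-0.035],[0,0,0]],
    [[0.002,0,-0.035],[0,0,0]],
    [[0.002,0,-0.035],[0,0,0]],
    [[0.002,0,-0.035],[0,0,0]],
    [[0.002,0.01,-0.019],[0,0,0]],
    [[0.001,0.01,0],[0,0,0]],
    [[0.001,0.01,0],[0,0,0]],
    [[0,0.01,0],[0,0,0]],
    [[0,0,0],[0,0,0]],
    [[0,0,0],[0,0,0]],
  ],
)

```text
t: 12.78
eef_pos: [0.5153, -0.1284, 0.0394]
tool_rot: [0.707, -0.706, -0.031, 0.032]
contact_force: [-0.1, 0.1, -0.6]
gripper_width: 0.384
```

```bash
python3 -c "
from h import *
plan(515.6,-130,20,5)"
```

```text
turn [-0.06  0.12 -0.12] then shift mm [ 0.1 19.4 -1.7] q7 now 32.0 yaw 5.1
turn [-1.9000e-01 -1.7988e+02  9.0000e-02] then shift mm [-0.1 19.4  1.7] q7 now 32.0 yaw 5.1
```

>>> play_rows(
  increments=[
    [[0,0.008,-0.001],[0,0,0]],
    [[0,0.008,0],[0,0,0]],
    [[0,0.003,0],[0,0,0]],
    [[0,0,0],[0,0,0]],
    [[0,0,0],[0,0,0]],
  ],
)

```text
t: 13.2
eef_pos: [0.5159, -0.131, 0.0211]
tool_rot: [0.706, -0.706, -0.031, 0.031]
contact_force: [-1.0, -1.0, -0.6]
gripper_width: 0.388
```

>>> play_rows(
  increments=[
    [[0,0,0],[0,0,0]],
    [[0,0,0],[0,0,0]],
    [[0,0,0],[0,0,0]],
    [[0,-0.01,0],[0,0,0]],
    [[0,-0.02,0],[0,6,0]],
    [[0,-0.02,0],[0,6,0]],
    [[0,-0.01,0],[0,1,0]],
    [[0,0,0],[0,0,0]],
  ],
  gripper=0.044,
)

```text
t: 13.87
eef_pos: [0.5178, -0.1314, 0.0838]
tool_rot: [-0.705, 0.706, -0.047, 0.05]
contact_force: [0.6, 0.1, -0.2]
gripper_width: 0.519
```

```bash
python3 -c "
from h import *
plan(454.2,130.6,60,-8)
c=cam()
print([b for b in bands(c)])"
```

```text
turn [-0.    0.1   0.26] then shift mm [-99.4  23.8 250.6] q7 now 20.0 yaw -7.9
turn [ 4.100e-01 -1.799e+02  1.000e-02] then shift mm [  99.4   23.8 -250.6] q7 now 20.0 yaw -7.9
[(((451.23834228515625, 109.07138061523438), (18.204421997070312, 30.30380630493164), 81.87716674804688), array([276.8, 298.2])), (((520.0396118164062, -301.005859375), (30.045757293701172, 17.29641342163086), 88.41419219970703), array([443.1, 265.3])), (((546.8572387695312, 125.85582733154297), (36.68511962890625, 40.531463623046875), 5.081734657287598), array([269.3, 259.6]))]
```

>>> play_rows(
  increments=[
    [[-0.0125,0,0.0313],[0,0,0]],
    [[-0.0125,0,0.0313],[0,0,0]],
    [[-0.0125,0,0.0313],[0,0,0]],
    [[-0.0125,0,0.0313],[0,0,0]],
    [[-0.0125,0.005,0.0313],[0,0,0]],
    [[-0.0125,0.01,0.0313],[0,0,0]],
    [[-0.0125,0.01,0.0313],[0,0,0]],
    [[-0.0125,0.01,0.0313],[0,0,0]],
    [[0,0,0],[0,0,0]],
    [[0,0,0],[0,0,0]],
  ],
  gripper=0.058,
)

```text
t: 14.75
eef_pos: [0.4504, 0.1325, 0.045]
tool_rot: [-0.705, 0.706, -0.048, 0.046]
contact_force: [-0.1, -1.7, 0.5]
gripper_width: 0.679
```

```bash
python3 -c "
from h import *
plan(454.2,130.6,10,-8)"
```

```text
turn [ 0.06  0.41 -0.14] then shift mm [ 4.1 35.  -1.4] q7 now -9.0 yaw -7.6
turn [-2.2000e-01 -1.7959e+02 -1.0000e-01] then shift mm [-4.1 35.   1.4] q7 now -9.0 yaw -7.6
```

>>> play_rows(
  increments=[
    [[0.003,0.01,-0.001],[0,0,0]],
    [[0,0.015,0],[0,0,0]],
    [[0,0.01,0],[0,0,0]],
    [[0,0,0],[0,0,0]],
    [[0,0,0],[0,0,0]],
  ],
)

```text
t: 15.17
eef_pos: [0.4545, 0.1279, 0.0107]
tool_rot: [-0.705, 0.706, -0.05, 0.049]
contact_force: [0.3, -0.2, 0.3]
gripper_width: 0.679
```

>>> play_rows(
  increments=[
    [[0,0,0],[0,0,0]],
    [[0,0,0],[0,0,0]],
    [[0,0,0],[0,0,0]],
    [[0,0,0],[0,0,0]],
    [[0,0,0],[0,0,0]],
    [[0,0,0],[0,0,0]],
  ],
  gripper=0.02,
)

```text
t: 15.67
eef_pos: [0.4553, 0.1293, 0.0119]
tool_rot: [0.706, -0.705, 0.049, -0.05]
contact_force: [0.4, -1.9, 6.8]
gripper_width: 0.386
```

>>> play_rows(
  increments=[
    [[0,-0.02,0],[0,0,0]],
    [[0,-0.03,0],[0,-6,0]],
    [[0,-0.02,0],[0,-6,0]],
    [[0,0,0],[0,-1,0]],
    [[0,0,0],[0,0,0]],
  ],
)

```text
t: 16.08
eef_pos: [0.4554, 0.1301, 0.0822]
tool_rot: [0.707, -0.706, -0.032, 0.03]
contact_force: [-0.8, -1.4, -0.6]
gripper_width: 0.384
```

```bash
python3 -c "
from h import *
plan(522.9,-214.8,80,5)"
```

```text
turn [-0.1   0.01  0.14] then shift mm [  37.2    2.2 -349.5] q7 now -1.0 yaw 5.0
turn [ 2.2000e-01 -1.7999e+02  1.6000e-01] then shift mm [-37.2   2.2 349.5] q7 now -1.0 yaw 5.0
```

>>> play_rows(
  increments=[
    [[0.0037,0,-0.02],[0,0,0]],
    [[0.0037,0,-0.035],[0,0,0]],
    [[0.0037,0,-0.035],[0,0,0]],
    [[0.0037,0,-0.035],[0,0,0]],
    [[0.0037,0,-0.035],[0,0,0]],
    [[0.0037,0,-0.035],[0,0,0]],
    [[0.0037,0,-0.035],[0,0,0]],
    [[0.0037,0,-0.035],[0,0,0]],
    [[0.0037,0,-0.035],[0,0,0]],
    [[0.0037,0,-0.035],[0,0,0]],
    [[0,0.01,-0.015],[0,0,0]],
    [[0,0.015,0],[0,0,0]],
    [[0,0.015,0],[0,0,0]],
    [[0,0,0],[0,0,0]],
    [[0,0,0],[0,0,0]],
  ],
)

```text
t: 17.33
eef_pos: [0.5207, -0.2154, 0.0396]
tool_rot: [0.707, -0.706, -0.029, 0.032]
contact_force: [-0.3, 0.8, -1.0]
gripper_width: 0.38
```

```bash
python3 -c "
from h import *
plan(522.9,-214.8,20,5)"
```

```text
turn [-0.08 -0.07 -0.2 ] then shift mm [ 2.3 19.6  0.4] q7 now 41.0 yaw 4.9
turn [ 3.2000e-01  1.7993e+02 -1.3000e-01] then shift mm [-2.3 19.6 -0.4] q7 now 41.0 yaw 4.9
```

>>> play_rows(
  increments=[
    [[0.002,0.008,0],[0,0,0]],
    [[0,0.008,0],[0,0,0]],
    [[0,0.003,0],[0,0,0]],
    [[0,0,0],[0,0,0]],
    [[0,0,0],[0,0,0]],
  ],
)

```text
t: 17.75
eef_pos: [0.524, -0.2157, 0.0222]
tool_rot: [0.706, -0.706, -0.031, 0.031]
contact_force: [0.3, 0.5, 0.5]
gripper_width: 0.381
```

>>> play_rows(
  increments=[
    [[0,0,0],[0,0,0]],
    [[0,0,0],[0,0,0]],
    [[0,0,0],[0,0,0]],
    [[0,-0.01,0],[0,0,0]],
    [[0,-0.02,0],[0,0,0]],
    [[0,-0.02,0],[0,0,0]],
    [[0,-0.01,0],[0,0,0]],
    [[0,0,0],[0,7,0]],
    [[0,0,0],[0,7,0]],
    [[0,0,0],[0,7,0]],
    [[0,0,0],[0,7,0]],
    [[0,0,0],[0,7,0]],
    [[0,0,0],[0,7,0]],
    [[0,0,0],[0,7,0]],
    [[0,0,0],[0,7,0]],
    [[0,0,0],[0,7,0]],
    [[0,0,0],[0,7,0]],
    [[0,0,0],[0,7,0]],
    [[0,0,0],[0,7,0]],
    [[0,0,0],[0,4,0]],
  ],
  gripper=0.044,
)

```text
t: 19.42
eef_pos: [0.5243, -0.2155, 0.0826]
tool_rot: [0.528, -0.528, 0.47, -0.47]
contact_force: [0.1, -0.4, -0.7]
gripper_width: 0.512
```

```bash
python3 -c "
from h import *
plan(585.2,250.8,50,-83.3)
c=cam()
for b in rects(c): 
  if b[0][1]>90: print(*b)
pic(c,'d.png',170,190,290,120,2.7,2)"
```

```text
turn [-0.02 -0.02 -0.01] then shift mm [-456.    32.6  114.9] q7 now -31.0 yaw -83.3
turn [ 2.0000e-02  1.7998e+02 -3.0000e-02] then shift mm [ 456.    32.6 -114.9] q7 now -31.0 yaw -83.3
[ 60.4 678.2] 145.5 15.1 88.6 34.3 [ 33. 477.]
[584.9 351.9] 122.0 22.5 6.9 18.3 [180. 247.]
[592.7 517.5] 110.5 92.3 36.6 18.4 [119. 248.]
[587.9 130.3] 129.7 49.0 2.9 24.7 [267. 244.]
[594.1 251.7] 132.4 33.1 7.6 22.0 [219. 244.]
[779.3 148.5] 54.0 39.1 -70.6 44.7 [259. 166.]
```

View pics/d.png

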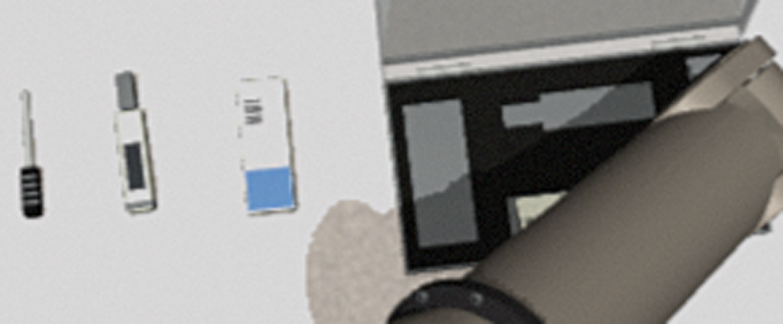

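>>> play_rows(
  increments=[
    [[-0.018,0,0.0044],[0,0,0]],
    [[-0.035,0,0.0088],[0,0,0]],
    [[-0.035,0,0.0088],[0,0,0]],
    [[-0.035,0,0.0088],[0,0,0]],
    [[-0.035,0,0.0088],[0,0,0]],
    [[-0.035,0,0.0088],[0,0,0]],
    [[-0.035,0,0.0088],[0,0,0]],
    [[-0.035,0,0.0088],[0,0,0]],
    [[-0.035,0,0.0088],[0,0,0]],
    [[-0.035,0,0.0088],[0,0,0]],
    [[-0.035,0,0.0088],[0,0,0]],
    [[-0.035,0,0.0088],[0,0,0]],
    [[-0.035,0.01,0.0088],[0,0,0]],
    [[-0.018,0.01,0.0044],[0,0,0]],
    [[0,0.01,0],[0,0,0]],
    [[0,0,0],[0,0,0]],
    [[0,0,0],[0,0,0]],
  ],
)

```text
t: 20.88
eef_pos: [0.5815, 0.2486, 0.0519]
tool_rot: [-0.529, 0.53, -0.469, 0.469]
contact_force: [0.2, -0.5, -0.0]
gripper_width: 0.51
```

```bash
python3 -c "
from h import *
plan(585,251,9,-83.3)"
```

```text
turn [0.08 0.24 0.09] then shift mm [-1.9 42.9  3.7] q7 now -74.0 yaw -83.1
turn [ 1.4000e-01 -1.7976e+02 -1.3000e-01] then shift mm [ 1.9 42.9 -3.7] q7 now -74.0 yaw -83.1
```

>>> play_rows(
  increments=[
    [[-0.001,0.015,0.002],[0,0,0]],
    [[0,0.015,0],[0,0,0]],
    [[0,0.013,0],[0,0,0]],
    [[0,0,0],[0,0,0]],
    [[0,0,0],[0,0,0]],
  ],
)

```text
t: 21.3
eef_pos: [0.5832, 0.251, 0.0081]
tool_rot: [-0.529, 0.53, -0.469, 0.468]
contact_force: [0.2, -0.8, 0.0]
gripper_width: 0.516
```

>>> play_rows(
  increments=[
    [[0,0,0],[0,0,0]],
    [[0,0,0],[0,0,0]],
    [[0,0,0],[0,0,0]],
    [[0,0,0],[0,0,0]],
    [[0,0,0],[0,0,0]],
    [[0,0,0],[0,0,0]],
  ],
  gripper=0.012,
)

```text
t: 21.8
eef_pos: [0.5843, 0.252, 0.0099]
tool_rot: [0.53, -0.529, 0.468, -0.469]
contact_force: [-0.1, -0.3, 3.7]
gripper_width: 0.289
```

>>> play_rows(
  increments=[
    [[0,-0.02,0],[0,0,0]],
    [[0,-0.03,0],[0,-6,0]],
    [[0,-0.03,0],[0,-6,0]],
    [[0,0,0],[0,-6,0]],
    [[0,0,0],[0,-6,0]],
    [[0,0,0],[0,-6,0]],
    [[0,0,0],[0,-6,0]],
    [[0,0,0],[0,-6,0]],
    [[0,0,0],[0,-6,0]],
    [[0,0,0],[0,-6,0]],
    [[0,0,0],[0,-6,0]],
    [[0,0,0],[0,-6,0]],
    [[0,0,0],[0,-6,0]],
    [[0,0,0],[0,-6,0]],
    [[0,0,0],[0,-6,0]],
    [[0,0,0],[0,-4,0]],
    [[0,0,0],[0,0,0]],
  ],
)

```text
t: 23.22
eef_pos: [0.5837, 0.2517, 0.0892]
tool_rot: [0.706, -0.706, -0.031, 0.032]
contact_force: [0.4, -0.6, -0.4]
gripper_width: 0.29
```

```bash
python3 -c "
from h import *
plan(616.7,-171,80,5)"
```

```text
turn [-0.01  0.12 -0.02] then shift mm [  -4.     9.2 -424. ] q7 now -4.0 yaw 5.1
turn [-4.0000e-02 -1.7988e+02  2.0000e-02] then shift mm [  4.    9.2 424. ] q7 now -4.0 yaw 5.1
```

>>> play_rows(
  increments=[
    [[0,0,-0.019],[0,0,0]],
    [[0,0,-0.035],[0,0,0]],
    [[0,0,-0.035],[0,0,0]],
    [[0,0,-0.035],[0,0,0]],
    [[0,0,-0.035],[0,0,0]],
    [[0,0,-0.035],[0,0,0]],
    [[0,0,-0.035],[0,0,0]],
    [[0,0,-0.035],[0,0,0]],
    [[0,0,-0.035],[0,0,0]],
    [[-0.001,0,-0.035],[0,0,0]],
    [[-0.001,0,-0.035],[0,0,0]],
    [[-0.001,0,-0.035],[0,0,0]],
    [[-0.001,0,-0.02],[0,0,0]],
    [[0,0.01,0],[0,0,0]],
    [[0,0.015,0],[0,0,0]],
    [[0,0.015,0],[0,0,0]],
    [[0,0.01,0],[0,0,0]],
    [[0,0,0],[0,0,0]],
    [[0,0,0],[0,0,0]],
  ],
)

```text
t: 24.8
eef_pos: [0.6164, -0.17, 0.0384]
tool_rot: [0.707, -0.706, -0.03, 0.032]
contact_force: [0.0, -0.2, -1.3]
gripper_width: 0.291
```

```bash
python3 -c "
from h import *
plan(616.7,-172,20,5)"
```

```text
turn [-0.03  0.03 -0.1 ] then shift mm [ 0.1 18.4 -2. ] q7 now 36.0 yaw 5.0
turn [-1.6000e-01 -1.7997e+02  5.0000e-02] then shift mm [-0.1 18.4  2. ] q7 now 36.0 yaw 5.0
```

>>> play_rows(
  increments=[
    [[0,0.008,-0.001],[0,0,0]],
    [[0,0.008,0],[0,0,0]],
    [[0,0.003,0],[0,0,0]],
    [[0,0,0],[0,0,0]],
    [[0,0,0],[0,0,0]],
    [[0,0,0],[0,0,0]],
  ],
)

```text
t: 25.3
eef_pos: [0.6172, -0.1719, 0.0205]
tool_rot: [-0.706, 0.706, 0.031, -0.031]
contact_force: [0.4, -0.2, -0.6]
gripper_width: 0.288
```

```bash
python3 -c "
from h import *
plan(616.7,-172,19,5)"
```

```text
turn [ 0.01 -0.    0.02] then shift mm [-0.5  1.5 -0.1] q7 now 37.0 yaw 5.0
turn [-3.0e-02  1.8e+02  1.0e-02] then shift mm [0.5 1.5 0.1] q7 now 37.0 yaw 5.0
```

>>> play_rows(
  increments=[
    [[0,0.001,0],[0,0,0]],
    [[0,0,0],[0,0,0]],
    [[0,0,0],[0,0,0]],
    [[0,0,0],[0,0,0]],
    [[0,-0.01,0],[0,0,0]],
    [[0,-0.02,0],[0,0,0]],
    [[0,-0.03,0],[0,0,0]],
    [[0,-0.02,0],[0,0,0]],
    [[0,0,0.03],[0,0,0]],
    [[0,0,0.035],[0,0,0]],
    [[0,0,0.035],[0,0,0]],
    [[0,0,0.035],[0,0,0]],
    [[-0.005,0,0.035],[0,0,0]],
    [[-0.005,0,0.035],[0,0,0]],
    [[-0.01,0,0.035],[0,0,0]],
    [[-0.01,0,0.035],[0,0,0]],
    [[0,0,0.025],[0,0,0]],
    [[0,0,0],[0,0,0]],
  ],
  gripper=0.036,
)

```text
t: 26.8
eef_pos: [0.5597, 0.1321, 0.0997]
tool_rot: [0.708, -0.705, -0.034, 0.034]
contact_force: [-0.1, -0.2, -1.0]
gripper_width: 0.421
```

>>> play_rows(
  increments=[
    [[0,0,0],[0,7,0]],
    [[0,0,0],[0,7,0]],
    [[0,0,0],[0,7,0]],
    [[0,0,0],[0,7,0]],
    [[0,0,0],[0,7,0]],
    [[0,0,0],[0,7,0]],
    [[0,0,0],[0,7,0]],
    [[0,0,0],[0,7,0]],
    [[0,0,0],[0,7,0]],
    [[0,0,0],[0,7,0]],
    [[0,0,0],[0,7,0]],
    [[0,0,0],[0,7,0]],
    [[0,0,0],[0,6,0]],
    [[0,0,0],[0,0,0]],
  ],
  gripper=0.062,
)

```text
t: 27.97
eef_pos: [0.5612, 0.1243, 0.0998]
tool_rot: [0.521, -0.52, 0.478, -0.479]
contact_force: [1.5, -0.4, -0.2]
gripper_width: 0.725
```

```bash
python3 -c "
from h import *
plan(588.5,129.3,50,-84.7)
c=cam(); pic(c,'e.png',300,190,170,110,4.4,2); print(bands(c))"
```

```text
turn [-0.02 -0.5   0.01] then shift mm [-2.5 49.8 27.6] q7 now -67.0 yaw -85.2
turn [-2.000e-02  1.795e+02 -4.000e-02] then shift mm [  2.5  49.8 -27.6] q7 now -67.0 yaw -85.2
[(((520.0697631835938, -299.9709167480469), (32.118892669677734, 17.296354293823242), 88.42210388183594), array([442.9, 265.4])), (((520.1331176757812, -154.52769470214844), (30.675661087036133, 19.88824462890625), 4.202548503875732), array([383.5, 267.1])), (((527.9093017578125, -238.0348358154297), (31.316844940185547, 19.859277725219727), 4.730981826782227), array([417.1, 263.3])), (((547.8888549804688, 125.78266906738281), (37.07135009765625, 34.82562255859375), 89.1237564086914), array([270.7, 260.5]))]
```

View pics/e.png

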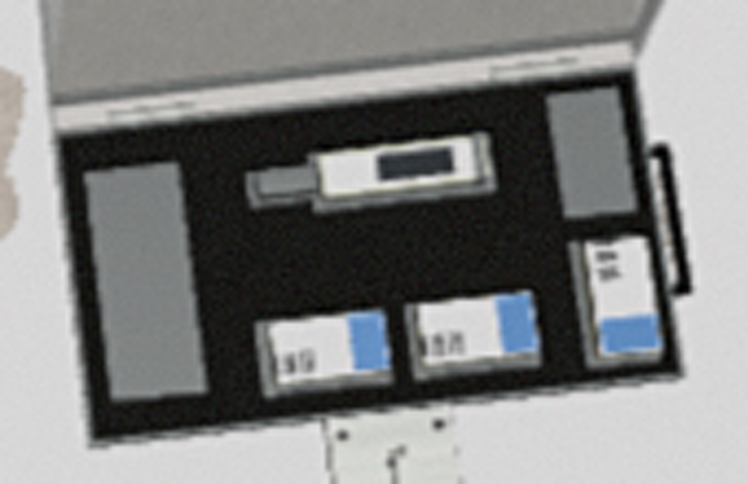

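>>> play_rows(
  increments=[
    [[-0.002,0.01,0.015],[0,0,0]],
    [[0,0.02,0.012],[0,0,0]],
    [[0,0.02,0],[0,0,0]],
    [[0,0.015,0],[0,0,0]],
    [[0,0,0],[0,0,0]],
    [[0,0,0],[0,0,0]],
  ],
)

```text
t: 28.52
eef_pos: [0.587, 0.1283, 0.0341]
tool_rot: [-0.521, 0.522, -0.478, 0.477]
contact_force: [0.6, 0.0, 0.1]
gripper_width: 0.723
```

```bash
python3 -c "
from h import *
plan(588.5,129.3,9,-84.7)"
```

```text
turn [ 0.09 -0.25  0.01] then shift mm [-0.9 25.1  1.6] q7 now -63.0 yaw -85.0
turn [-1.0000e-02  1.7975e+02  1.4000e-01] then shift mm [ 0.9 25.1 -1.6] q7 now -63.0 yaw -85.0
```

>>> play_rows(
  increments=[
    [[-0.001,0.015,0.001],[0,0,0]],
    [[0,0.01,0],[0,0,0]],
    [[0,0,0],[0,0,0]],
    [[0,0,0],[0,0,0]],
  ],
)

```text
t: 28.85
eef_pos: [0.5881, 0.1299, 0.009]
tool_rot: [-0.521, 0.522, -0.478, 0.477]
contact_force: [0.6, 0.1, -0.0]
gripper_width: 0.726
```

>>> play_rows(
  increments=[
    [[0,0,0],[0,0,0]],
    [[0,0,0],[0,0,0]],
    [[0,0,0],[0,0,0]],
    [[0,0,0],[0,0,0]],
    [[0,0,0],[0,0,0]],
    [[0,0,0],[0,0,0]],
  ],
  gripper=0.03,
  grip_force=45,
)

```text
t: 29.35
eef_pos: [0.5891, 0.1298, 0.0101]
tool_rot: [0.522, -0.521, 0.478, -0.478]
contact_force: [-0.6, 0.2, 6.1]
gripper_width: 0.5
```

>>> play_rows(
  increments=[
    [[0,-0.02,0],[0,0,0]],
    [[0,-0.03,0],[0,0,0]],
    [[0,-0.02,0],[0,0,0]],
    [[0,0,0],[0,0,0]],
    [[0,0,0],[0,0,0]],
  ],
)

```text
t: 29.77
eef_pos: [0.589, 0.1303, 0.08]
tool_rot: [0.522, -0.521, 0.477, -0.478]
contact_force: [0.1, -0.5, -1.3]
gripper_width: 0.496
```

```bash
python3 -c "
from h import *
plan(558.5,-31,80,-85)"
```

```text
turn [-0.1   0.03 -0.05] then shift mm [158.   -0.  -44.5] q7 now -66.0 yaw -85.0
turn [-7.0000e-02 -1.7997e+02  1.5000e-01] then shift mm [-158.    -0.    44.5] q7 now -66.0 yaw -85.0
```

>>> play_rows(
  increments=[
    [[0.02,0,-0.006],[0,0,0]],
    [[0.03,0,-0.0085],[0,0,0]],
    [[0.03,0,-0.0085],[0,0,0]],
    [[0.03,0,-0.0085],[0,0,0]],
    [[0.03,0,-0.008],[0,0,0]],
    [[0.018,0,-0.005],[0,0,0]],
    [[0,0.01,0],[0,0,0]],
    [[0,0.015,0],[0,0,0]],
    [[0,0.015,0],[0,0,0]],
    [[0,0,0],[0,0,0]],
    [[0,0,0],[0,0,0]],
  ],
)

```text
t: 30.68
eef_pos: [0.5568, -0.0309, 0.0378]
tool_rot: [-0.521, 0.522, -0.478, 0.477]
contact_force: [0.6, 0.3, -0.7]
gripper_width: 0.499
```

```bash
python3 -c "
from h import *
plan(558.5,-31,20,-85)"
```

```text
turn [ 0.19  0.03 -0.02] then shift mm [ 0.3 17.8  1.7] q7 now -47.0 yaw -85.0
turn [-3.0000e-02 -1.7997e+02 -3.0000e-01] then shift mm [-0.3 17.8 -1.7] q7 now -47.0 yaw -85.0
```

>>> play_rows(
  increments=[
    [[0,0.008,0.001],[0,0,0]],
    [[0,0.008,0],[0,0,0]],
    [[0,0.002,0],[0,0,0]],
    [[0,0,0],[0,0,0]],
    [[0,0,0],[0,0,0]],
  ],
)

```text
t: 31.1
eef_pos: [0.559, -0.0313, 0.0213]
tool_rot: [-0.521, 0.521, -0.478, 0.478]
contact_force: [-0.4, -0.2, 0.6]
gripper_width: 0.498
```

>>> play_rows(
  increments=[
    [[0,0,0],[0,0,0]],
    [[0,0,0],[0,0,0]],
    [[0,0,0],[0,0,0]],
    [[0,-0.01,0],[0,0,0]],
    [[0,-0.02,0],[0,0,0]],
    [[0,-0.03,0],[0,0,0]],
    [[0,-0.04,0],[0,0,0]],
    [[0,-0.04,0],[0,0,0]],
    [[0,-0.04,0],[0,0,0]],
    [[0,-0.04,0],[0,0,0]],
    [[0,-0.04,0],[0,0,0]],
    [[0,-0.04,0],[0,0,0]],
    [[0,0,0],[0,0,0]],
  ],
  gripper=0.056,
)

```text
t: 32.18
eef_pos: [0.5621, -0.0334, 0.3293]
tool_rot: [0.524, -0.518, 0.475, -0.481]
contact_force: [1.4, -0.5, 0.2]
gripper_width: 0.659
```

```bash
python3 - <<'E'
from h import *
c=cam()
W=world(c)
roi=W[150:185,360:412]
v=roi[...,2]>.22
print("hasp pts",v.sum(),roi[v].mean(0), roi[v].max(0), roi[v].min(0))
print("bands",bands(c,.028))
print(get_obs()["eef_pos"], get_obs()["q"].round(2))
a=c["color"][140:310,150:480,::-1]
cv2.imwrite("pics/f.png",np.clip(cv2.resize(a,None,fx=2.4,fy=2.4,interpolation=cv2.INTER_CUBIC).astype(float)*2,0,255).astype(np.uint8))
for b in rects(c): 
  if b[0][1]>90: print(*b)
E
```

```text
hasp pts 1019 [ 0.57933667 -0.07199759  0.6542514 ] [0.72182467 0.01201263 1.28730023] [ 0.38894428 -0.17675562  0.22122475]
bands [(((519.4179077148438, -299.52154541015625), (29.903263092041016, 17.214435577392578), 88.41404724121094), array([443.1, 265.3])), (((519.3281860351562, -153.93121337890625), (30.399417877197266, 19.098600387573242), 5.352049827575684), array([383.5, 267.1])), (((527.3388061523438, -236.41513061523438), (19.414770126342773, 29.571455001831055), 88.42201232910156), array([417.2, 263.2]))]
[ 0.56082437 -0.03247977  0.32582795] [-0.96  0.4   1.23  1.77 -0.4   1.25 -1.12]
[ 59.2 674.8] 152.3 13.0 88.6 34.4 [ 34. 477.]
[586.3 346.7] 119.2 19.9 1.0 18.5 [180. 247.]
[588.2 513.3] 106.5 89.7 45.8 18.5 [120. 247.]
[778.2 149. ] 53.4 35.2 -71.6 44.7 [258. 167.]
```

View pics/f.png

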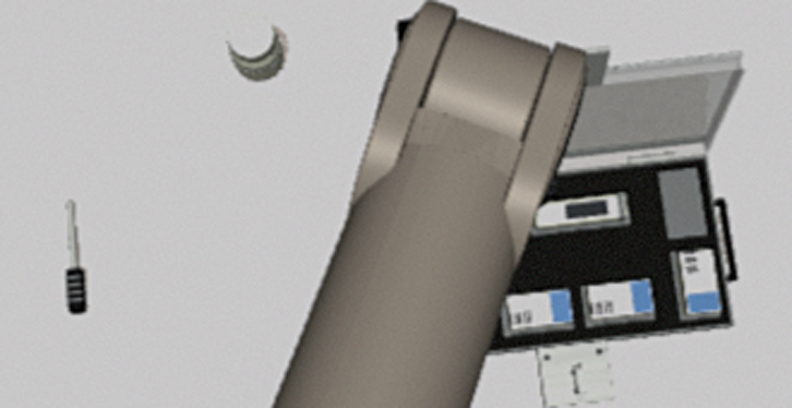

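```bash
python3 - <<'E'
from h import *
c=np.load("top0.npy",allow_pickle=True).item()
W=world(c)
roi=W[150:185,360:412]
v=(roi[...,2]>.20)&(roi[...,2]<.3)&(c["range_z"][150:185,360:412]>0)
P=roi[v]; print(len(P),P.mean(0),P.max(0),P.min(0))
t=np.radians(5); X=np.array([np.cos(t),np.sin(t)])
d=(P[:,:2]-[.571,-.1625]); cx=d@X; cy=d@[-X[1],X[0]]
ang=np.arctan2(P[:,2]-.02,.09-cx); print("lid angle",np.median(ang), "cy",cy.min(),cy.max(),"cx",cx.min(),cx.max())
E
```

```text
493 [ 0.70913091 -0.14166074  0.23153371] [ 0.72222866 -0.10656655  0.2579914 ] [ 0.69796547 -0.17653067  0.20006381]
lid angle 1.7984405540894928 cy -0.02639979332783182 0.04356224801375669 cx 0.1290740777024947 0.15063112542967358
```

```bash
python3 -c "
from h import *
plan(763.5,-117,329,-85)"
```

```text
turn [-0.43 -0.04 -0.04] then shift mm [101.9  -3.2 194.5] q7 now -64.0 yaw -85.0
turn [ 6.0000e-02  1.7996e+02 -6.7000e-01] then shift mm [-101.9   -3.2 -194.5] q7 now -64.0 yaw -85.0
```

>>> play_rows(
  increments=[
    [[0.015,0,0.02],[0,0,0]],
    [[0.015,0,0.028],[0,0,0]],
    [[0.015,0,0.028],[0,0,0]],
    [[0.015,0,0.028],[0,0,0]],
    [[0.015,0,0.028],[0,0,0]],
    [[0.015,0,0.028],[0,0,0]],
    [[0.012,0,0.028],[0,0,0]],
    [[0,0,0.007],[0,0,0]],
    [[0,0,0],[0,0,0]],
    [[0,0,0],[0,0,0]],
  ],
  gripper=0,
)

```text
t: 33.07
eef_pos: [0.7614, -0.1161, 0.3203]
tool_rot: [-0.521, 0.522, -0.478, 0.477]
contact_force: [-1.0, 0.5, 0.3]
gripper_width: -0.002
```

```bash
python3 -c "
from h import *
plan(763.5,-117,232,-85); print(get_obs()['q'].round(2),get_obs()['eef_pos'])"
```

```text
turn [ 0.11 -0.04 -0.01] then shift mm [ 1.1 88.3  2. ] q7 now -57.0 yaw -85.0
turn [1.0000e-02 1.7996e+02 1.8000e-01] then shift mm [-1.1 88.3 -2. ] q7 now -57.0 yaw -85.0
[-0.42  0.77  0.99  1.21 -0.62  1.47 -1.  ] [ 0.76142014 -0.11610113  0.32033211]
```

>>> play_rows(
  increments=[
    [[0,0.02,0],[0,0,0]],
    [[0,0.025,0],[0,0,0]],
    [[0,0.025,0],[0,0,0]],
    [[0,0.018,0],[0,0,0]],
    [[0,0,0],[0,0,0]],
    [[0,0,-0.01],[0,0,0]],
    [[0,0,-0.01],[0,0,0]],
    [[0,0.001,-0.01],[0,0,0]],
    [[0,0.001,-0.01],[0,0,0]],
    [[0,0.001,-0.012],[0,0,0]],
    [[0,0.001,-0.012],[0,0,0]],
    [[0,0.001,-0.012],[0,0,0]],
    [[0,0.002,-0.012],[0,0,0]],
    [[0,0,0],[0,0,0]],
  ],
)

```text
t: 34.23
eef_pos: [0.6723, -0.1239, 0.2281]
tool_rot: [0.521, -0.52, 0.478, -0.478]
contact_force: [0.1, -1.0, 0.2]
gripper_width: 0.001
```

>>> play_rows(
  increments=[
    [[0,0.002,-0.013],[0,0,0]],
    [[0,0.002,-0.013],[0,0,0]],
    [[0,0.002,-0.013],[0,0,0]],
    [[0,0.002,-0.013],[0,0,0]],
    [[0,0.002,-0.013],[0,0,0]],
    [[0,0.002,-0.013],[0,0,0]],
    [[0,0,0],[0,0,0]],
  ],
)

```text
t: 34.82
eef_pos: [0.5949, -0.1307, 0.2151]
tool_rot: [0.521, -0.521, 0.479, -0.478]
contact_force: [-0.4, -0.2, -0.8]
gripper_width: -0.003
```

```bash
python3 - <<'E'
from h import *
print(get_obs()['q'].round(2),get_obs()['eef_pos'],get_obs()['contact_force'])
c=cam("scene"); pic(c,'g.png',180,40,300,230,2.5,1.6)
E
```

```text
[-0.61  0.59  1.05  1.78 -0.57  1.11 -0.85] [ 0.59490173 -0.13073945  0.21508864] [-0.39988713 -0.24759646 -0.81547245]
```

View pics/g.png

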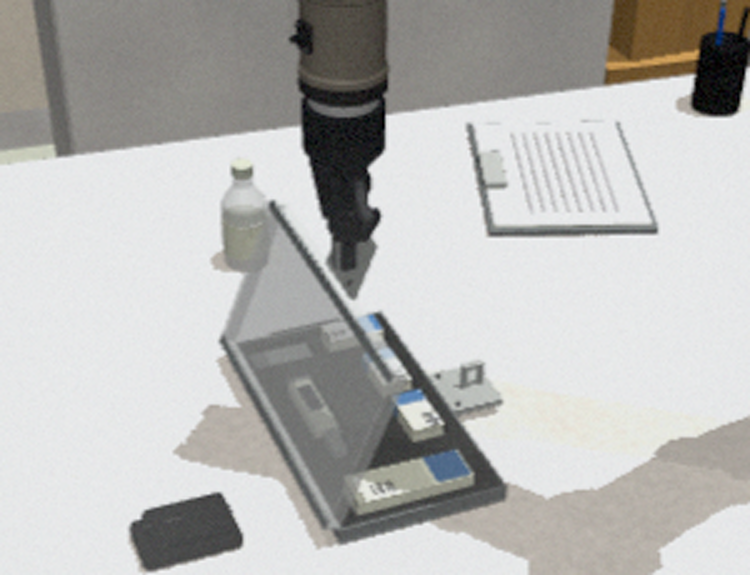

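```bash
python3 - <<'E'
from h import *
c=cam("scene")
for z in (.028,):
    for b in bands(c,z): print(b)
c=cam(); print(bands(c,.028))
E
```

```text
(((515.94580078125, -33.964691162109375), (34.04679489135742, 37.97400665283203), 4.644020080566406), array([358.5, 225.9]))
(((518.0091552734375, -153.4568634033203), (30.109540939331055, 19.127233505249023), 11.892653465270996), array([343.6, 198.5]))
(((-651.5387573242188, -490.6551513671875), (19.20840072631836, 52.077056884765625), 3.846437931060791), array([625.6,  87.5]))
[(((519.4179077148438, -299.52154541015625), (29.903263092041016, 17.214435577392578), 88.41404724121094), array([443.1, 265.3])), (((527.337646484375, -236.4567108154297), (19.49799156188965, 29.571455001831055), 88.42201232910156), array([417.2, 263.2]))]
```

>>> play_rows(
  increments=[
    [[0,0.003,-0.011],[0,0,0]],
    [[0,0.003,-0.011],[0,0,0]],
    [[0,0.003,-0.01],[0,0,0]],
    [[0,0.003,-0.01],[0,0,0]],
    [[0,0.003,-0.01],[0,0,0]],
    [[0,0.005,-0.01],[0,0,0]],
    [[0,0.005,-0.01],[0,0,0]],
    [[0,0.005,-0.008],[0,0,0]],
    [[0,0,0],[0,0,0]],
    [[0,0,0],[0,0,0]],
    [[0,0,0],[0,0,0]],
    [[0,0,0],[0,0,0]],
    [[0,0,0],[0,0,0]],
    [[0,0,0],[0,0,0]],
    [[0,0,0],[0,0,0]],
    [[0,0,0],[0,0,0]],
    [[0,0,0],[0,0,0]],
  ],
)

```text
t: 36.38
eef_pos: [0.5171, -0.1374, 0.1843]
tool_rot: [0.521, -0.521, 0.478, -0.478]
contact_force: [0.0, -0.2, 0.1]
gripper_width: 0.002
```

```bash
python3 - <<'E'
from h import *
print(get_obs()['q'].round(2),get_obs()['eef_pos'],get_obs()['contact_force'])
c=cam("scene"); pic(c,'i.png',230,120,200,150,3.5,1.6)
E
```

```text
[-0.67  0.5   1.09  1.99 -0.54  0.98 -0.8 ] [ 0.51713488 -0.1373984   0.18429664] [ 0.00390083 -0.21433365  0.09210897]
```

View pics/i.png

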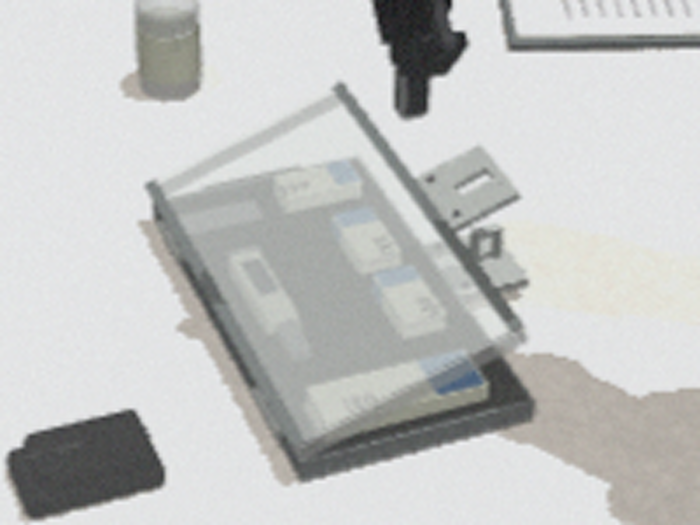

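>>> play_rows(
  increments=[
    [[0,-0.02,0],[0,-7,0]],
    [[0,0,0],[0,-7,0]],
    [[0,0,0],[0,-7,0]],
    [[0,0,0],[0,-7,0]],
    [[0,0,0],[0,-7,0]],
    [[0,0,0],[0,-7,0]],
    [[0,0,0],[0,-7,0]],
    [[0,0,0],[0,-7,0]],
    [[0,0,0],[0,-7,0]],
    [[0,0,0],[0,-7,0]],
    [[0,0,0],[0,-7,0]],
    [[0,0,0],[0,-7,0]],
    [[0,0,0],[0,-7,0]],
    [[0,0,0],[0,-6,0]],
    [[0,0,0],[0,-7,0]],
    [[0,0,0],[0,-7,0]],
    [[0,0,0],[0,-7,0]],
    [[0,0,0],[0,-7,0]],
    [[0,0,0],[0,-7,0]],
    [[0,0,0],[0,-7,0]],
  ],
)

```text
t: 38.1
eef_pos: [0.517, -0.1375, 0.2043]
tool_rot: [-0.629, 0.629, 0.323, -0.323]
contact_force: [0.2, -0.2, -0.5]
gripper_width: 0.003
```

>>> play_rows(
  increments=[
    [[0,0,0],[0,-7,0]],
    [[0,0,0],[0,-7,0]],
    [[0,0,0],[0,-7,0]],
    [[0,0,0],[0,-7,0]],
    [[0,0,0],[0,-7,0]],
    [[0,0,0],[0,-6,0]],
    [[0,0,0],[0,0,0]],
  ],
  gripper=0.03,
)

```text
t: 38.68
eef_pos: [0.517, -0.1376, 0.2043]
tool_rot: [-0.477, 0.477, 0.522, -0.522]
contact_force: [-0.2, 0.2, 0.9]
gripper_width: 0.352
```

```bash
python3 - <<'E'
from h import *
plan(551.4,346.3,60,95)
c=cam()
g=c["color"].max(2)
W=world(c)
roi=np.zeros_like(g); roi[215:285,155:210]=1
m=((g<55)&(roi>0)).astype(np.uint8)
k=max(cv2.findContours(m,cv2.RETR_EXTERNAL,cv2.CHAIN_APPROX_NONE)[0],key=cv2.contourArea)
print("handle",cv2.minAreaRect((cast(c,k[:,0].astype(float),.013)[:,:2]*1000).astype(np.float32)),k[:,0].mean(0))
for b in rects(c): 
  if b[0][1]>90: print(*b)
a=np.clip(c["color"][190:320,290:470,::-1].astype(float)*2,0,255).astype(np.uint8)
b=np.clip(c["color"][190:320,140:240,::-1].astype(float)*2,0,255).astype(np.uint8)
cv2.imwrite("pics/j.png",cv2.resize(np.hstack([a,b]),None,fx=2.8,fy=2.8,interpolation=cv2.INTER_CUBIC))
E
```

```text
turn [0.   0.18 0.01] then shift mm [479.1 144.3 -76.4] q7 now 111.0 yaw 95.2
turn [ 1.0000e-02 -1.7982e+02 -0.0000e+00] then shift mm [-479.1  144.3   76.4] q7 now 111.0 yaw 95.2
handle ((551.451171875, 346.2571716308594), (47.94439697265625, 17.514591217041016), 0.9434865713119507) [181.45652174 260.54347826]
[ 56.3 677.9] 147.6 15.1 -88.4 33.3 [ 33. 477.]
[586.5 352. ] 118.6 24.9 8.0 18.4 [180. 247.]
[592.2 513.7] 107.2 85.5 35.9 18.4 [120. 247.]
[776.5 146.5] 58.3 34.0 -65.3 45.0 [259. 167.]
```

View pics/j.png

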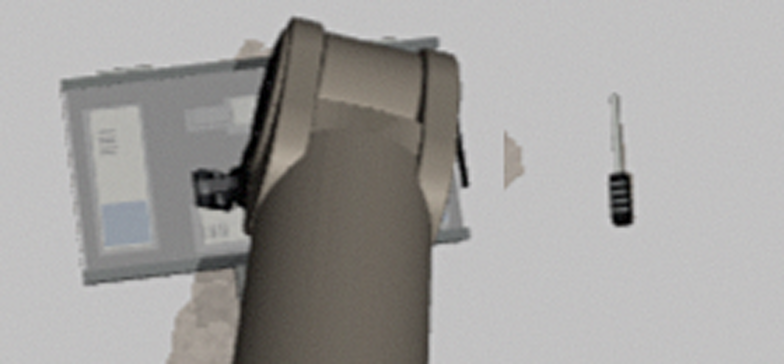

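>>> play_rows(
  increments=[
    [[0.02,0,-0.003],[0,0,0]],
    [[0.034,0,-0.005],[0,0,0]],
    [[0.034,0,-0.0055],[0,0,0]],
    [[0.034,0.01,-0.0055],[0,0,0]],
    [[0.034,0.01,-0.0055],[0,0,0]],
    [[0.034,0.01,-0.0055],[0,0,0]],
    [[0.034,0.01,-0.0055],[0,0,0]],
    [[0.034,0.01,-0.0055],[0,0,0]],
    [[0.034,0.01,-0.0055],[0,0,0]],
    [[0.034,0.015,-0.0055],[0,0,0]],
    [[0.034,0.015,-0.0055],[0,0,0]],
    [[0.034,0.015,-0.0055],[0,0,0]],
    [[0.034,0.015,-0.0055],[0,0,0]],
    [[0.034,0.015,-0.0055],[0,0,0]],
    [[0.017,0.01,-0.003],[0,0,0]],
    [[0,0,0],[0,0,0]],
    [[0,0,0],[0,0,0]],
  ],
  gripper=0.04,
)

```text
t: 40.15
eef_pos: [0.5511, 0.3474, 0.0582]
tool_rot: [0.478, -0.478, -0.521, 0.522]
contact_force: [0.1, -0.8, 0.6]
gripper_width: 0.466
```

```bash
python3 - <<'E'
from h import *
plan(551.4,346.3,4,94.5)
c=np.load("top0.npy",allow_pickle=True).item()
a=np.clip(c["color"][275:315,365:415,::-1].astype(float)*2.2,0,255).astype(np.uint8)
c2=cam(); b=np.clip(c2["color"][275:315,365:415,::-1].astype(float)*2.2,0,255).astype(np.uint8)
cv2.imwrite("pics/k.png",cv2.resize(np.hstack([a,b]),None,fx=8,fy=8,interpolation=cv2.INTER_CUBIC))
o=np.array([571,-153.8]);t=np.radians(5)
e=np.r_[o-128*np.array([np.cos(t),np.sin(t)]),48]
print(e,proj(c,e/1000))
E
```

```text
turn [-0.08  0.49 -0.07] then shift mm [-1.1 54.2 -0.2] q7 now 65.0 yaw 95.0
turn [-1.0000e-01 -1.7951e+02  1.3000e-01] then shift mm [ 1.1 54.2  0.2] q7 now 65.0 yaw 95.0
[ 443.48707864 -164.95593507   48.        ] [[390.78017071 297.78234191]]
```

View pics/k.png

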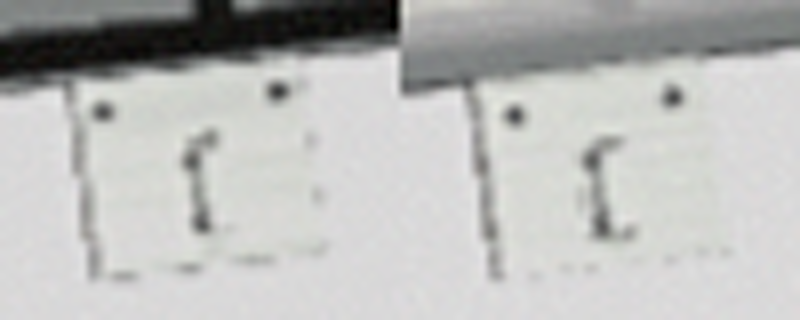

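```bash
python3 - <<'E'
from h import *
c=cam("scene"); t0=np.load("top0.npy",allow_pickle=True).item()
for p in ([368.4,190],[368.9,189.4]): print(cast(c,[p],.034))
o=np.array([571,-153.8]);t=np.radians(5)
e=np.r_[o-128*np.array([np.cos(t),np.sin(t)]),34]/1000
print(e,proj(c,e),proj(t0,e),proj(t0,e+[0,0,-.014]))
a=np.clip(c["color"][165:215,335:395,::-1].astype(float)*1.7,0,255).astype(np.uint8)
cv2.imwrite("pics/l.png",cv2.resize(a,None,fx=10,fy=10,interpolation=cv2.INTER_CUBIC))
E
```

```text
[[ 0.44293874 -0.16261471  0.034     ]]
[[ 0.44070156 -0.16480862  0.034     ]]
[ 0.44348708 -0.16495594  0.034     ] [[367.91601518 189.54083729]] [[389.96468813 298.0614815 ]] [[389.16710877 298.33449283]]
```

View pics/l.png

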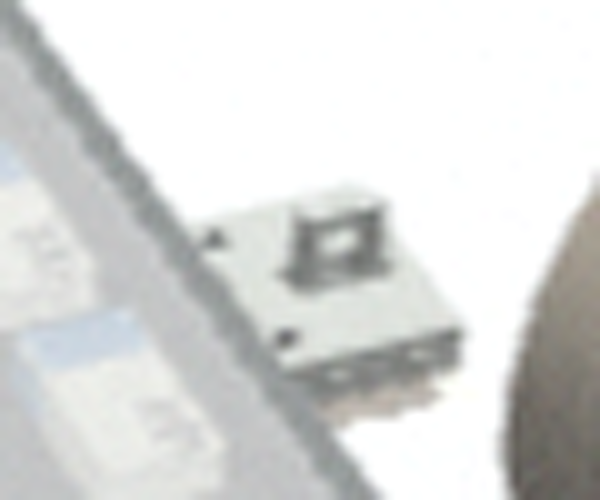

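>>> play_rows(
  increments=[
    [[-0.001,0.02,0],[0,0,0]],
    [[0,0.015,0],[0,0,0]],
    [[0,0.01,0],[0,0,0]],
    [[0,0.009,0],[0,0,0]],
    [[0,0,0],[0,0,0]],
    [[0,0,0],[0,0,0]],
  ],
)

```text
t: 40.75
eef_pos: [0.5524, 0.3449, 0.0054]
tool_rot: [0.478, -0.478, -0.521, 0.521]
contact_force: [0.0, 0.7, 0.3]
gripper_width: 0.464
```

>>> play_rows(
  increments=[
    [[0,0,0],[0,0,0]],
    [[0,0,0],[0,0,0]],
    [[0,0,0],[0,0,0]],
    [[0,0,0],[0,0,0]],
    [[0,0,0],[0,0,0]],
    [[0,0,0],[0,0,0]],
  ],
  gripper=0.005,
  grip_force=60,
)

```text
t: 41.25
eef_pos: [0.5528, 0.3458, 0.0063]
tool_rot: [-0.478, 0.478, 0.522, -0.521]
contact_force: [-1.2, -1.4, 5.9]
gripper_width: 0.165
```

>>> play_rows(
  increments=[
    [[0,-0.02,0],[0,0,0]],
    [[0,-0.03,0],[0,6,0]],
    [[0,-0.03,0],[0,6,0]],
    [[0,0,0],[0,6,0]],
    [[0,0,0],[0,6,0]],
    [[0,0,0],[0,6,0]],
    [[0,0,0],[0,6,0]],
    [[0,0,0],[0,6,0]],
    [[0,0,0],[0,6,0]],
    [[0,0,0],[0,6,0]],
    [[0,0,0],[0,6,0]],
    [[0,0,0],[0,6,0]],
    [[0,0,0],[0,6,0]],
    [[0,0,0],[0,6,0]],
    [[0,0,0],[0,6,0]],
    [[0,0,0],[0,6,0]],
    [[0,0,0],[0,0,0]],
  ],
)

```text
t: 42.67
eef_pos: [0.5516, 0.3459, 0.085]
tool_rot: [-0.706, 0.707, 0.03, -0.03]
contact_force: [-1.0, -0.6, -0.5]
gripper_width: 0.164
```

```bash
python3 -c "
from h import *
plan(432,-50,80,5)"
```

```text
turn [ 0.02 -0.16 -0.02] then shift mm [-153.7    5.  -383.9] q7 now -9.0 yaw 4.8
turn [3.0000e-02 1.7984e+02 4.0000e-02] then shift mm [153.7   5.  383.9] q7 now -9.0 yaw 4.8
```

>>> play_rows(
  increments=[
    [[-0.0064,0,-0.016],[0,0,0]],
    [[-0.0128,0,-0.032],[0,0,0]],
    [[-0.0128,0,-0.032],[0,0,0]],
    [[-0.0128,0,-0.032],[0,0,0]],
    [[-0.0128,0,-0.032],[0,0,0]],
    [[-0.0128,0,-0.032],[0,0,0]],
    [[-0.0128,0,-0.032],[0,0,0]],
    [[-0.0128,0,-0.032],[0,0,0]],
    [[-0.0128,0,-0.032],[0,0,0]],
    [[-0.0128,0,-0.032],[0,0,0]],
    [[-0.0128,0,-0.032],[0,0,0]],
    [[-0.0128,0,-0.032],[0,0,0]],
    [[-0.0064,0,-0.016],[0,0,0]],
    [[0,0.015,0],[0,0,0]],
    [[0,0.015,0],[0,0,0]],
    [[0,0,0],[0,0,0]],
    [[0,0,0],[0,0,0]],
  ],
)

```text
t: 44.08
eef_pos: [0.4321, -0.0505, 0.0552]
tool_rot: [0.706, -0.706, -0.031, 0.032]
contact_force: [0.1, 0.7, -0.8]
gripper_width: 0.164
```

```bash
python3 - <<'E'
from h import *
plan(432,-50,33,5)
o=get_obs(); print(o["q"].round(2),o["gripper_width"],o["eef_pos"])
c=cam("scene"); pic(c,'m.png',300,130,160,110,4.5,1.5)
E
```

```text
turn [-0.    0.11 -0.08] then shift mm [-0.1 22.2  0.5] q7 now 31.0 yaw 5.1
turn [-1.2000e-01 -1.7989e+02  1.0000e-02] then shift mm [ 0.1 22.2 -0.5] q7 now 31.0 yaw 5.1
[-0.52  0.43  0.6   2.28 -0.48  0.55  0.54] 0.16448189538756372 [ 0.4321201  -0.05051358  0.05516083]
```

View pics/m.png

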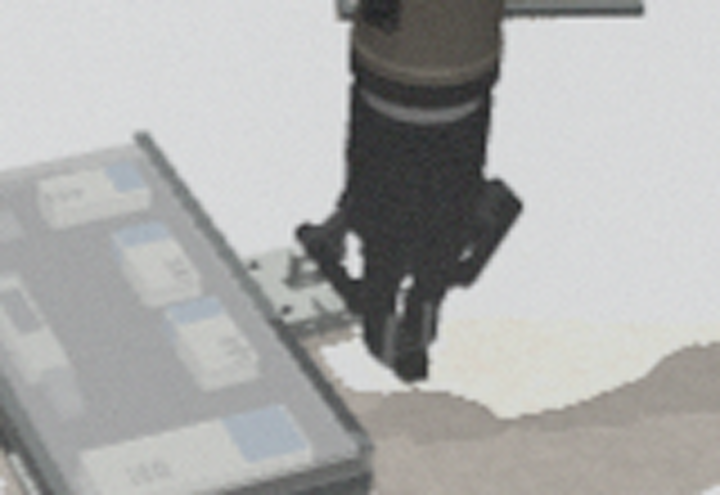

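```bash
python3 - <<'E'
from h import *
c=cam(); pic(c,'n.png',335,265,80,55,9,2.2)
for s in (75,40): print(proj(c,np.array([432+.087*(20.5+s)*1,-50.5-.996*(20.5+s),55+1.5])/1000))
E
```

```text
[[383.18956571 299.17965451]]
[[368.53305954 300.87127859]]
```

View pics/n.png

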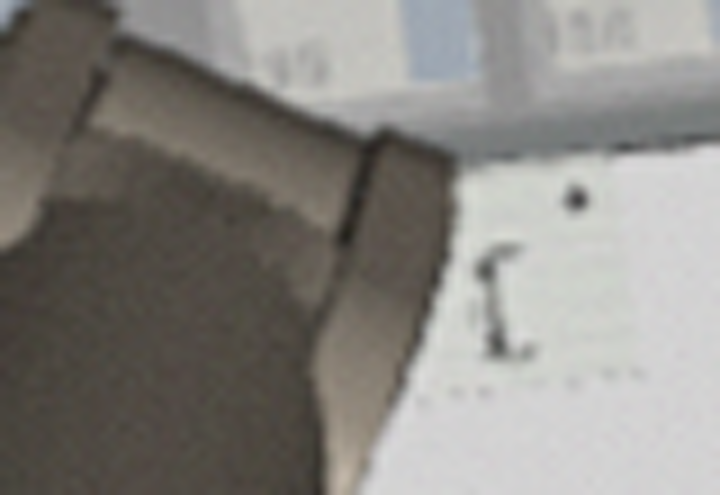

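>>> play_rows(
  increments=[
    [[0,0.01,0],[0,0,0]],
    [[0,0.01,0],[0,0,0]],
    [[0,0.002,0],[0,0,0]],
    [[0,0,0],[0,0,0]],
    [[0,0,0],[0,0,0]],
  ],
)

```text
t: 44.6
eef_pos: [0.4323, -0.0505, 0.033]
tool_rot: [-0.706, 0.706, 0.031, -0.031]
contact_force: [0.2, 0.6, 0.3]
gripper_width: 0.163
```

```bash
python3 -c "
from h import *
plan(439.6,-134.1,33,5); print(get_obs()['contact_force'])"
```

```text
turn [ 0.    0.01 -0.05] then shift mm [ -0.    0.  -83.9] q7 now 33.0 yaw 5.0
turn [-8.0000e-02 -1.7999e+02 -0.0000e+00] then shift mm [ 0.   0.  83.9] q7 now 33.0 yaw 5.0
[0.17581404 0.61339523 0.27843336]
```

>>> play_rows(
  increments=[
    [[0,0,-0.006],[0,0,0]],
    [[0,0,-0.006],[0,0,0]],
    [[0,0,-0.006],[0,0,0]],
    [[0,0,-0.006],[0,0,0]],
    [[0,0,-0.006],[0,0,0]],
    [[0,0,0],[0,0,0]],
    [[0,0,0],[0,0,0]],
  ],
)

```text
t: 45.18
eef_pos: [0.4352, -0.0809, 0.0333]
tool_rot: [-0.706, 0.706, 0.03, -0.03]
contact_force: [-0.1, -0.0, 0.2]
gripper_width: 0.164
```

```bash
python3 -c "
from h import *
plan(439.6,-134.1,33,5); print(get_obs()['contact_force'])"
```

```text
turn [ 0.   -0.07  0.01] then shift mm [ -0.3   0.3 -53.4] q7 now 37.0 yaw 4.9
turn [-1.0000e-02  1.7993e+02  0.0000e+00] then shift mm [ 0.3  0.3 53.4] q7 now 37.0 yaw 4.9
[-0.13908212 -0.01778825  0.1835969 ]
```

>>> play_rows(
  increments=[
    [[0,0,-0.006],[0,0,0]],
    [[0,0,-0.006],[0,0,0]],
    [[0,0,-0.006],[0,0,0]],
    [[0,0,-0.006],[0,0,0]],
    [[0,0,-0.006],[0,0,0]],
    [[0,0,0],[0,0,0]],
    [[0,0,0],[0,0,0]],
  ],
)

```text
t: 45.77
eef_pos: [0.4378, -0.1107, 0.0333]
tool_rot: [-0.706, 0.706, 0.03, -0.03]
contact_force: [0.0, 0.4, -1.7]
gripper_width: 0.163
```

>>> play_rows(
  increments=[
    [[0,0,-0.006],[0,0,0]],
    [[0,0,-0.006],[0,0,0]],
    [[0,0,-0.006],[0,0,0]],
    [[0,0,-0.005],[0,0,0]],
    [[0,0,0],[0,0,0]],
    [[0,0,0],[0,0,0]],
  ],
)

```text
t: 46.27
eef_pos: [0.4398, -0.1335, 0.0333]
tool_rot: [-0.706, 0.706, 0.031, -0.031]
contact_force: [-0.3, 0.5, 0.1]
gripper_width: 0.162
```

```bash
python3 - <<'E'
from h import *
plan(439.6,-134.1,33,5); print(get_obs()['contact_force'])
c=cam(); g=c["color"].max(2)
print(g[285:312,386:424])
print(proj(c,np.array([442.5+.087*65,-165-65,34])/1000))
E
```

```text
turn [ 0.   -0.05  0.  ] then shift mm [-0.3  0.3 -0.5] q7 now 43.0 yaw 4.9
turn [ -0.   179.95   0.  ] then shift mm [0.3 0.3 0.5] q7 now 43.0 yaw 4.9
[-0.27923996  0.53755932  0.14503089]
[[28 29 28 ... 48 32 21]
 [28 29 31 ... 43 27 24]
 [27 29 30 ... 37 19 27]
 ...
 [33 33 35 ... 66 66 76]
 [33 34 35 ... 68 67 84]
 [35 35 32 ... 67 69 87]]
[[416.81843715 295.38689111]]
```

>>> play_rows(
  increments=[
    [[0,0,0],[0,0,0]],
    [[0,0,0],[0,0,0]],
    [[0,0,0],[0,0,0]],
    [[0,0,0],[0,0,0]],
    [[0,-0.005,0],[0,0,0]],
    [[0,-0.01,0],[0,0,0]],
    [[0,-0.02,0],[0,0,0]],
    [[0,-0.03,0],[0,0,0]],
    [[0,-0.04,0],[0,0,0]],
    [[0,-0.04,0],[0,0,0]],
    [[0,0,0.035],[0,0,0]],
    [[0,0,0.035],[0,0,0]],
    [[0,0,0.035],[0,0,0]],
    [[0,0,0.035],[0,0,0]],
    [[0,0,0.035],[0,0,0]],
    [[0.015,0,0.035],[0,0,0]],
    [[0.015,0,0.035],[0,0,0]],
    [[0.015,0,0.035],[0,0,0]],
    [[0.015,0,0.035],[0,0,0]],
    [[0,0,0],[0,0,0]],
  ],
  gripper=0.028,
)

```text
t: 47.98
eef_pos: [0.4738, 0.1943, 0.1793]
tool_rot: [0.707, -0.705, -0.035, 0.033]
contact_force: [-0.4, 1.3, 0.4]
gripper_width: 0.327
```

```bash
python3 - <<'E'
from h import *
c=cam(); s=cam("scene")
a=np.clip(c["color"][200:320,300:460,::-1].astype(float)*2,0,255).astype(np.uint8)
b=np.clip(s["color"][150:270,280:440,::-1].astype(float)*1.6,0,255).astype(np.uint8)
cv2.imwrite("pics/o.png",cv2.resize(np.vstack([a,b]),None,fx=2.5,fy=2.5,interpolation=cv2.INTER_CUBIC)[:600])
for z,n,cc in((.042,"top",c),):
    g=cc["color"].max(2); roi=np.zeros_like(g); roi[282:312,355:420]=1
    m=((g<50)&(roi>0)).astype(np.uint8)
    k=max(cv2.findContours(m,cv2.RETR_EXTERNAL,cv2.CHAIN_APPROX_NONE)[0],key=cv2.contourArea)
    print(cv2.minAreaRect((cast(cc,k[:,0].astype(float),z)[:,:2]*1000).astype(np.float32)),k[:,0].mean(0))
E
```

```text
((440.33697509765625, -130.69122314453125), (16.467731475830078, 46.167110443115234), 6.528135776519775) [376.02173913 299.60869565]
```

View pics/o.png

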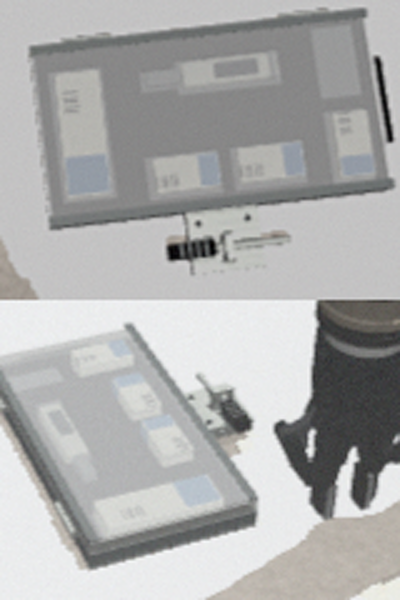

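>>> play_rows(
  increments=[
    [[0,-0.02,0.02],[0,0,0]],
    [[0,0,0],[0,0,0]],
    [[0,0,0],[0,0,0]],
    [[0,0,0],[0,0,0]],
    [[0,0,0],[0,0,0]],
    [[0,0,0],[0,0,0]],
  ],
)

```text
t: 48.58
eef_pos: [0.47, 0.2045, 0.1979]
tool_rot: [-0.706, 0.707, 0.03, -0.031]
contact_force: [-0.9, 0.4, -0.7]
gripper_width: 0.329
```

```bash
python3 - <<'E'
from h import *
c=cam(); W=world(c)
t=np.radians(5); X=np.array([np.cos(t),np.sin(t)]); d=W[...,:2]-[.571,-.1538]
cx=d@X; cy=d@[-X[1],X[0]]
for lo,hi in((-.085,-.06),(-.02,.02),(.06,.08)):
    m=(cx>lo)&(cx<hi)&(abs(cy)<.15); print(lo,np.median(W[m][:,2]).round(4))
print(hand_in())
E
```

```text
-0.085 0.0387
-0.02 0.0385
0.06 0.0386
the job is handed in; nothing more can be done
None
```

The case is packed, shut and locked, and I handed the job in at about 49 s on the robot's clock. Three small cartons, the long carton and the injector pen were on the counter. All five lie flat in their recesses, and the pen's nose is in the narrow end.

- **Cartons:** The long carton is within about 1 mm of its place. The small carton in recess_c sits slightly askew, about 4 mm off and turned about 0.11 rad, which is inside the 10 mm and 0.2 rad limits. I left it as it was. The other two small cartons and the pen looked right in the pictures; I did not work out their offsets.
- **Lid:** The depth camera reads its top level at about 38.5 mm, front to back, so it is fully shut.
- **Pin:** It went through the eye with no side force, and the shank can be seen beyond the staple. The handle is about 7 mm from the staple.
- **Robot and other things:** The gripper is clear of everything. It did not touch the jar, the gel bottle, the mouse or the scanner.

One disagreement came up: my first estimate of the case's centre was about 9 mm off along its y, because its side handle was counted in the outline. I corrected it from the hasp before using it for the lid and the pin. The recess positions did not depend on it.

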